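# Dock the reading tray and hold the loupe at focus over the test cassette

### The job

Slide the loaded tray along the bench into the slot of the reading dock until it is fully home against the end stop, and let go of it. Then take the loupe from its rest and hold it level and still, with the centre of its lens straight above the middle of the square test cassette and at the height shown by the pointer on the dock's focus gauge; finish while still holding it there in the gripper, touching nothing else. Keep the cassette and the dish in their tray pockets, do not shift the gauge pointer, and leave the tube rack, the carton and the jar where they are.

Things in the scene. Friction and masses are not known exactly. Their poses are not given: they have to be found in the camera images.
- tray: Loose grey tray, 100 (x) by 112 (y) mm, 14 mm high, 0.25 kg or so, flat on the bench. Origin: centre of its underside. Its +x end enters the dock first. Two equal 46 mm square pockets, floor 4 mm up, centred at x = +18, y = +25 and -25 mm. At x = -30, y = 0 stands an upright grip fin: 30 mm long (x), 12 mm thick (y), top 65 mm above the bench.
- tray_fin (a point): Point on the centre line of the tray's fin at the height to grip it, 50 mm above the tray's underside (x = -30, y = 0 in the tray); the fin is 12 mm thick along the tray's y. z is up.
- cassette: Square white test cassette, 40 x 40 x 8 mm, lying loose in one of the tray's two pockets (either one). Origin: centre of its underside. This is the part to be read.
- dish: Round lidded dish, 40 mm diameter, 10 mm high, loose in the other pocket; not read. Origin: centre of its underside.
- dock: Fixed aluminium dock; place and yaw vary. Origin, at bench level: where the tray's origin is when fully home; same axes as the tray then. The tray slides in on the bench along dock +x. Side walls x = -10 to +60 mm, 22 mm high, inner faces y = +/-59 (3 mm clearance a side), lips over the tray's edges at height 18 to 22 mm; end stop's face at x = +50. The fin stays outside.
- dock_mouth (a point): Middle of the dock's mouth at bench level, x = -31 mm, y = 0 in the dock: here the 14 mm high flared lead-ins begin, about 140 mm apart, narrowing to 118 mm at x = -10 mm.
- focus_mark (a point): Tip, mid-thickness, of the black pointer (4 mm thick, 16 wide) on the focus gauge, at x = +70, y = 0 in the dock, pointing to dock -x. Its height above the bench, 100 to 140 mm, varies: the middle of the lens must be held at it. Its collar sits on a steel post (12 mm diameter, 155 mm high, at x = +95 in the dock) and slides only if pushed hard.
- loupe: Reading lens with a straight handle, about 0.11 kg, flat on its rest. Origin: underside of the handle at its balance point, 35 mm above the bench on the rest. Along its x: lens in a black ring, 78 mm wide, 10 thick, centred at x = +85; black handle 16 mm wide and high, x = -50 to +50; grey battery case 24 mm wide, 20 high, x = -90 to -50. z is up, square to the lens.
- lens (a point): Centre of the loupe's lens: x = +85, y = 0, z = +8 mm in the loupe; mid-thickness of lens and handle.
- loupe_grip (a point): Middle of the ribbed part of the loupe's handle, where it balances: x = 0, y = 0, z = +8 mm in the loupe, 43 mm above the bench while on the rest. The handle is 16 mm wide here along the loupe's y, and free beneath down to the rest's base plate.
- loupe_rest: White rest fixed to the bench left or right of the tray; place and yaw vary. Origin: at bench level below the loupe's balance point; same axes as the loupe. Base plate 190 x 50 x 6 mm; a block under the lens (x = +70 to +100, 38 mm high) and one under the battery case (x = -82 to -62, 35 high, cheeks to 45 both sides). The loupe lifts straight up.
- tube_rack: Black rack with eight yellow-capped tubes, 94 x 50 mm, 100 mm high, loose; on the other side from the loupe. Leave alone. Origin: centre of its underside.
- slip_box: White and blue carton, 85 x 60 x 40 mm, loose, leave alone. Origin: centre of its underside.
- reagent_jar: Amber jar, 52 mm diameter, 75 mm high, loose, leave alone. Origin: centre of its underside.
Not all that is in view belongs to the job. Of the things shaped like the loupe, the black one is meant.

How it is judged:
By the outcome, as a careful person would: the job done as asked, in the order asked, and still so for the second after the job is handed in, while the arm keeps its last pose, push and grip.
It also fails if it takes over 64 s, if anything falls off the work surface, if the arm or the gripper's body presses on something with over 40 N, if the wrist force passes 120 N, or if a joint passes its speed limit or range.

### The arm

A 6-joint arm with a two-finger parallel gripper is mounted at the origin on the work surface. World frame = base frame: x ahead of the robot, y to its left, z up, the work surface at z = 0. Lengths are in m, angles in rad, forces in N, time in s.
With the tool pointing down it reaches from about 0.35 to 0.725 m from the base axis. Payload 4.3 kg.
Tool frame: the origin (TCP) lies at the very end of the fingers, on their centre line; the grasp point (between the pads) lies 19 mm behind it; z points along the fingers, y is the direction in which the jaws open and shut (so a half turn about z gives the same grasp; the last joint's range is limited). The gripper opens to 85 mm and grips with 20 to 120 N. Pads are 22 mm wide; open, the fingers measure 114 mm over their backs; the gripper's body (76 mm by 85 mm) begins 54 mm behind the grasp point. The pads swing forward as they close: fully open they stand 13 mm farther back than shut.
Start: joints at [1.118, 0.377, 0.081, 1.274, 0, 1.46], TCP at [0.193, 0.542, 0.231] pointing down, gripper open.
Joint ranges: [-2.72, 2.72], [-0.84, 1.66], [-1.02, 1.22], [-1.77, 2.12], [-1.37, 1.28], [-3.14, 3.14]. Speed limits (rad/s): [2.57, 2.57, 3.14, 3.14, 3.14, 3.14].

### API

Orientations are given as [roll, pitch, yaw] about the fixed x, y, z axes, in that order (R = Rz(yaw) Ry(pitch) Rx(roll)).
In Python, from plant import manip, viewer gives the robot as it stands.
- The arm moves only by the shell command python3 -m handwheel 'ROWS'. ROWS is text: rows parted by semicolons, each of 5 numbers parted by spaces: the shift along the tool's x, y, z in cm, then the turn about the tool's z in degrees, then the closure, from 0 (fully open) to 1 (shut). In form: tx ty tz turn grip; .... A call has exactly 10 rows; each row shifts and turns the pose as measured when the row begins, along the tool's axes as they then stand; what a row does not reach is not made up. A row lasts 1/8 s, in which the tool goes at most 62.5 mm and 10.7 degrees, less where a joint would pass 70% of its speed; a pose out of reach is approached as far as the arm can. A call is refused whole if a number of a shift passes 6.25 or a number of a turn 10.7, either way. A call with a gripper value outside its range is refused whole. The fingers move at their own pace and stop on an object; the grip force is fixed at half the most. Time passes only in rows, so rows that do not move let the fingers close, or fill a call up. It gives the time, the measured TCP pose, the force and the opening at its end, in the units of the state.
- manip.read_state(): the state, without advancing time (a new reading comes with each control period).
- viewer.camera(name): name is "scene" or "side" or "wrist"; returns a dict with "pixels" (400x640x3 uint8, blue, green, red), "mtx" (3x3 intrinsics, pixels), "world_to_cam" (4x4, takes a point from world to camera coordinates). Camera axes: x right, y down, z forward; pixel columns grow to the right and rows downward; lengths in m; the calibration is good to about 2 mm. A picture is of the moment at which its call begins. There is no depth.
- manip.close_job(): hands the job in, once; it reports no verdict.
The state is a dict: "t": time; "joints": joint angles; "joint_vel": joint speeds; "tau": joint torques, N m; "tcp_pos": TCP position; "tool_rot": TCP orientation; "contact_force": force on the tool from outside, world axes, zero at the start; "torque": the same for the moment, N m; "gripper_width": opening from 0.0 (shut) to 1.0 (fully open).
Only numpy, scipy, OpenCV 4.12 (cv2) and the standard library are available. Lean on these libraries where they do the work, as an engineer would, in place of code of your own. Each camera call takes 0.05 s, during which the arm holds its last target.

## Working session

There is one attempt and no reset: what is moved stays moved. The work goes in short steps, Python scripts to look and compute and a shell command to move; the robot and the scene stay as the last step left them, time stands still between calls to the robot, and variables do not carry over. Pictures are saved under pics/ and viewed, and the job is handed in when it is done.

```bash
mkdir -p pics; ls
cat > h.py <<'E'
import numpy as np, cv2
from plant import manip, viewer
def cam(n):
    d=viewer.camera(n); return np.array(d["pixels"]),np.array(d["mtx"]),np.array(d["world_to_cam"])
def ray(K,T,u,v):
    d=T[:3,:3].T@(np.linalg.inv(K)@[u,v,1]); o=-T[:3,:3].T@T[:3,3]; return o,d
def onz(K,T,u,v,z):
    o,d=ray(K,T,u,v); return o+d*(z-o[2])/d[2]
def proj(K,T,p):
    q=T[:3,:3]@np.array(p)+T[:3,3]; q=K@q; return q[:2]/q[2]
E
python3 - <<'E'
from h import *
for n in ["scene","side","wrist"]:
    p,K,T=cam(n); cv2.imwrite(f"pics/{n}0.png",p); np.savez(f"{n}0.npz",p=p,K=K,T=T)
    print(n,K.round(1).tolist(),(-T[:3,:3].T@T[:3,3]).round(3),T[:3,:3].round(2).tolist())
print(manip.read_state())
E
```

```text
pics
scene [[363.5, 0.0, 314.6], [0.0, 363.5, 200.5], [0.0, 0.0, 1.0]] [ 1.045 -0.104  0.818] [[0.15, 0.99, 0.0], [0.78, -0.12, -0.61], [-0.6, 0.1, -0.79]]
side [[368.0, 0.0, 321.6], [0.0, 368.0, 201.8], [0.0, 0.0, 1.0]] [ 0.101 -0.7    0.536] [[0.87, -0.5, 0.0], [-0.25, -0.44, -0.87], [0.43, 0.75, -0.5]]
wrist [[352.8, 0.0, 314.8], [0.0, 352.8, 197.3], [0.0, 0.0, 1.0]] [0.123 0.566 0.373] [[0.34, 0.94, -0.0], [0.9, -0.32, 0.29], [0.27, -0.1, -0.96]]
{'t': 0.15, 'joints': array([ 1.11767235e+00,  3.77910108e-01,  7.99661508e-02,  1.27436732e+00,
       -5.58561748e-06,  1.46044917e+00]), 'joint_vel': array([ 0.00138017, -0.0025632 ,  0.00314957,  0.00099307,  0.00138422,
       -0.00066864]), 'tau': array([ 2.54968523e-03, -4.64035392e+01,  2.70170510e+01,  1.38897949e-02,
       -3.42943201e-05, -1.05540434e-05]), 'tcp_pos': array([0.19307341, 0.5411152 , 0.23057993]), 'tool_rot': array([-3.14008631e+00, -1.61279341e-04,  2.79881572e+00]), 'contact_force': array([ 0.40541995, -0.13662363,  0.27494665]), 'torque': array([ 0.00163678,  0.01006176, -0.02308429]), 'gripper_width': 1.0043342610893862}
```

View pics/scene0.png

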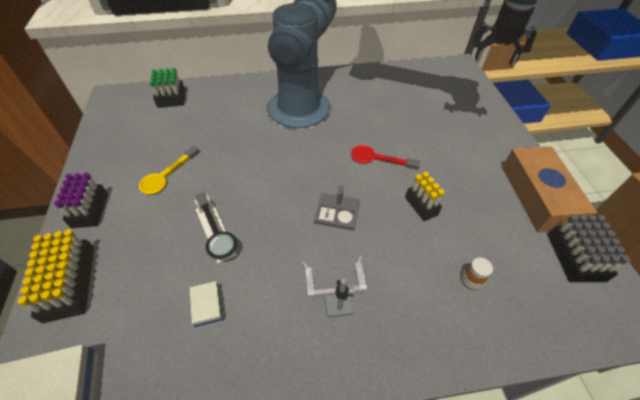

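View pics/side0.png

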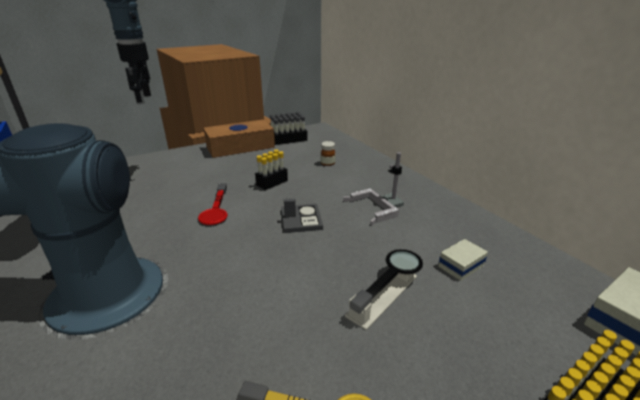

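View pics/wrist0.png

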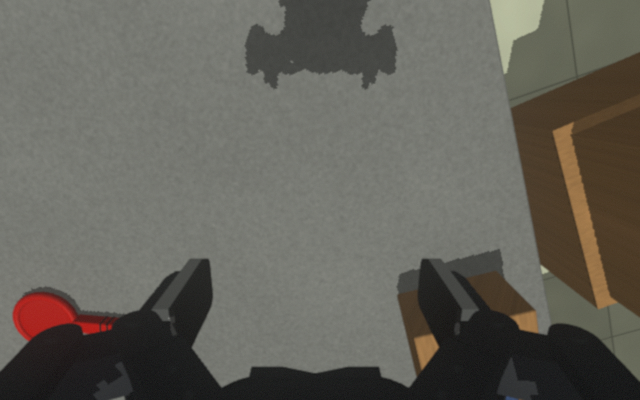

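The scene view shows the tray at (338,210), the dock at (338,285) with the gauge at (342,290), and the tube rack at (427,195). The carton is at (205,303) and the jar at (478,272). There are three loupe shapes: yellow (165,175), red (385,157) and black on a white rest (215,228). The black one fits the description. Next I'll confirm it in an enlarged crop.

Run:
```python
from h import *
d=np.load("scene0.npz"); 
p=cv2.resize(d['p'][170:330,180:380],None,fx=4,fy=4,interpolation=cv2.INTER_CUBIC)[:600]; cv2.imwrite("pics/s_crop.png",p[:600])
d=np.load("side0.npz")
p=cv2.resize(d['p'][140:340,260:460],None,fx=3,fy=3,interpolation=cv2.INTER_CUBIC); cv2.imwrite("pics/d_crop.png",p)
```

```text
(no output)
```

View pics/s_crop.png

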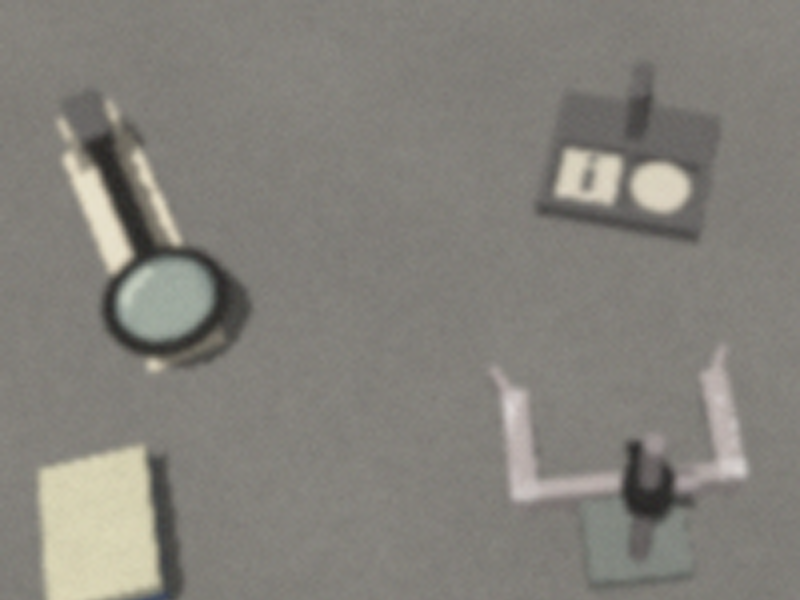

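View pics/d_crop.png

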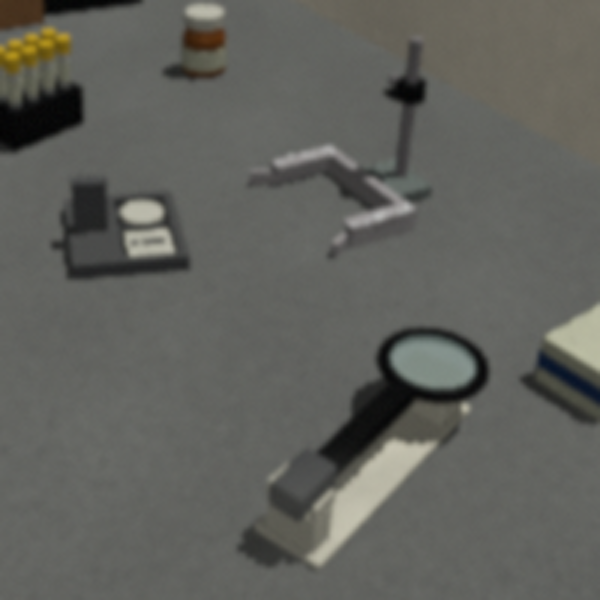

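Confirmed: the black loupe's lens is at crop (165,300), on the white rest with its grey battery end at (85,105). The cassette sits in the left pocket in the scene view (585,177), and the dish in the right pocket (660,187). Coarse positions come next.

Run:
```python
from h import *
d=np.load("scene0.npz"); K,T=d['K'],d['T']
for n,u,v,z in [("trayA",565,90,.014),("trayB",720,118,.014),("trayC",697,233,.014),("trayD",540,205,.014),("fin top",643,68,.065),("cass",588,177,.012),("dish",660,187,.014),("lens",165,300,.043),("batt",83,105,.055),("wallL front",515,390,.022),("wallL end",522,490,.022),("wallR front",714,373,.022),("wallR end",738,470,.022),("leadL",493,370,.014),("leadR",723,348,.014),("posttop",655,438,.155),("pointertip",632,447,.12)]:
    print(n,onz(K,T,180+u/4,170+v/4,z).round(4))
d=np.load("side0.npz"); K,T=d['K'],d['T']
for n,u,v,z in [("fin top",90,182,.065),("cass",148,242,.012),("lens",433,363,.043),("batt",303,480,.05),("leadL",333,250,.014),("leadR",255,180,.014),("posttop",416,42,.155),("collar",407,90,.12)]:
    print(n,onz(K,T,260+u/3,140+v/3,z).round(4))
```

```text
trayA [0.4039 0.016  0.014 ]
trayB [0.4449 0.1195 0.014 ]
trayC [0.5368 0.0826 0.014 ]
trayD [ 0.4993 -0.0166  0.014 ]
fin top [0.4335 0.0635 0.065 ]
cass [0.4799 0.0195 0.012 ]
dish [0.4967 0.0659 0.014 ]
lens [ 0.5548 -0.2585  0.043 ]
batt [ 0.4018 -0.311   0.055 ]
wallL front [ 0.6367 -0.053   0.022 ]
wallL end [ 0.7007 -0.058   0.022 ]
wallR front [0.6434 0.0689 0.022 ]
wallR end [0.7073 0.0686 0.022 ]
leadL [ 0.617 -0.064  0.014]
leadR [0.6231 0.0801 0.014 ]
posttop [0.7411 0.0031 0.155 ]
pointertip [ 0.7283 -0.004   0.12  ]
fin top [0.4411 0.0502 0.065 ]
cass [0.4778 0.015  0.012 ]
lens [ 0.5551 -0.2622  0.043 ]
batt [ 0.4069 -0.3145  0.05  ]
leadL [ 0.6085 -0.0772  0.014 ]
leadR [0.6164 0.0575 0.014 ]
posttop [ 0.7374 -0.0098  0.155 ]
collar [ 0.7169 -0.0278  0.12  ]
```

```bash
python3 -m handwheel '-4.1 -4.1 0 0 0; -4.1 -4.1 0 0 0; -4.1 -4.1 0 0 0; -4.1 -4.1 0 0 0; -4.1 -4.1 0 0 0; -4.1 -4.1 0 0 0; -4.1 -4.1 0 0 0; -4.1 -4.1 0 0 0; -4.1 -4.1 0 0 0; 0 0 0 0 0'
python3 - <<'E'
from h import *
n="wrist"
p,K,T=cam(n); cv2.imwrite(f"pics/{n}1.png",p); np.savez(f"{n}1.npz",p=p,K=K,T=T)
s=manip.read_state();print(s['tcp_pos'],s['tool_rot'],s['joints'])
E
```

```text
t: 1.4
tcp_pos: [0.4235, 0.0559, 0.2287]
tool_rot: [-3.14, 0.002, 2.801]
contact_force: [-0.1, 0.6, 0.3]
gripper_width: 0.998
[0.42239486 0.05752404 0.2286013 ] [-3.13999796e+00  6.21800261e-04  2.80356229e+00] [-0.01242749  0.07876812 -0.31141956  1.18052963 -0.0017098   0.32560331]
```

View pics/wrist1.png

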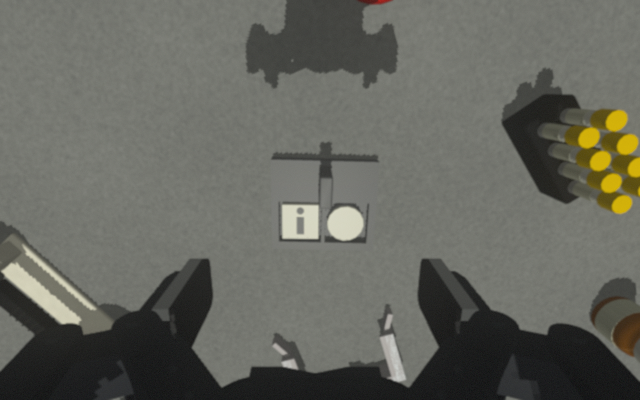

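Run:
```python
from h import *
d=np.load("wrist1.npz"); 
p=cv2.resize(d['p'][130:250,245:405],None,fx=5,fy=5,interpolation=cv2.INTER_CUBIC); cv2.imwrite("pics/w1c.png",p)
```

```text
(no output)
```

View pics/w1c.png

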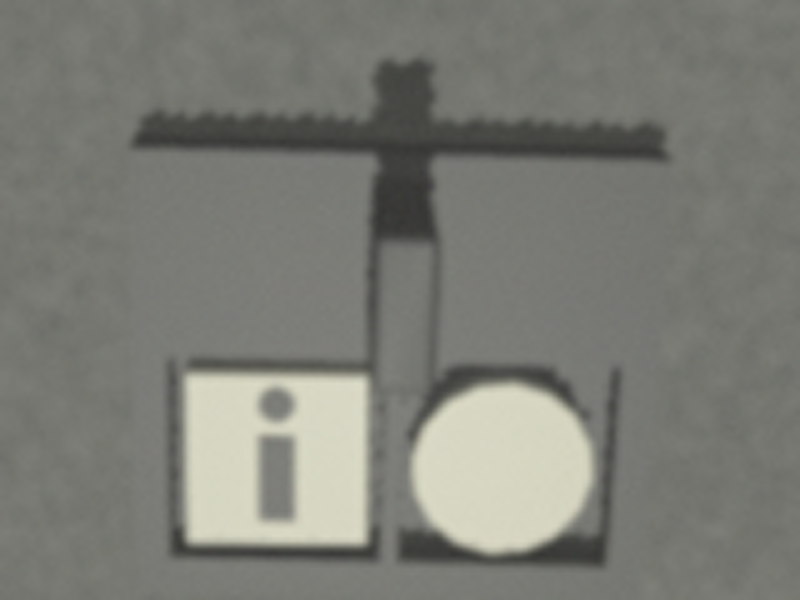

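Run:
```python
from h import *
d=np.load("wrist1.npz"); K,T=d['K'],d['T']
P=lambda u,v,z: onz(K,T,245+u/5,130+v/5,z)
f=[P(378,238,.065),P(436,240,.065),P(432,390,.065),P(375,388,.065)]
print("fin",np.mean(f,0).round(4),[a.round(4)[:2] for a in f])
b=[P(135,146,.014),P(668,158,.014)]; print("back",b, np.linalg.norm(b[1]-b[0]))
y=(b[1]-b[0])[:2]; y/=np.linalg.norm(y); x=np.array([y[1],-y[0]]); print("yaw",np.degrees(np.arctan2(x[1],x[0])))
m=np.mean(b,0)[:2]; print("origin from back",m+x*.05,"fin",m+x*.02)
c=np.mean([P(185,372,.012),P(370,373,.012),P(368,547,.012),P(185,545,.012)],0)[:2]; print("cass",c,"in tray",(c-(m+x*.05))@x,(c-(m+x*.05))@y)
fx=(f[2]+f[3]-f[0]-f[1])[:2]; print("fin yaw",np.degrees(np.arctan2(fx[1],fx[0])))
pl=[P(172,557,.014),P(605,565,.014)]; yy=(pl[1]-pl[0]); print("pocket yaw",np.degrees(np.arctan2(-yy[0],yy[1])),np.linalg.norm(yy))
```

```text
fin [0.4413 0.0604 0.065 ] [array([0.4262, 0.0605]), array([0.4299, 0.0701]), array([0.4565, 0.0604]), array([0.4527, 0.0506])]
back [array([0.4033258 , 0.01636991, 0.014     ]), array([0.44211448, 0.1187071 , 0.014     ])] 0.10944159260682064
yaw -20.758122527023993
origin from back [0.46947439 0.04981733] fin [0.44142184 0.06045003]
cass [0.4784581  0.01972402] in tray 0.01906631128177956 -0.024955757915693155
fin yaw -20.223279227646238
pocket yaw -20.572790335355258 0.09546647366283996
```

```bash
python3 -m handwheel '-4 0.4 0 0 0; -4 0.4 0 0 0; -4 0.4 0 0 0; -4 0.4 0 0 0; -3.5 0.3 0 0 0; 0 0 0 0 0; 0 0 0 0 0; 0 0 0 0 0; 0 0 0 0 0; 0 0 0 0 0'
python3 - <<'E'
from h import *
n="wrist"
p,K,T=cam(n); cv2.imwrite(f"pics/{n}2.png",p); np.savez(f"{n}2.npz",p=p,K=K,T=T)
s=manip.read_state();print(s['tcp_pos'],s['tool_rot'],s['joints'])
E
```

```text
t: 2.7
tcp_pos: [0.6091, 0.0251, 0.2264]
tool_rot: [-3.141, -0.01, 2.822]
contact_force: [0.3, -0.7, -1.2]
gripper_width: 0.999
[0.60917926 0.02503427 0.22646342] [-3.14136643 -0.01005638  2.82150526] [-0.06413054  0.46110312  0.1958993   1.31537855  0.0023271   0.25594433]
```

View pics/wrist2.png

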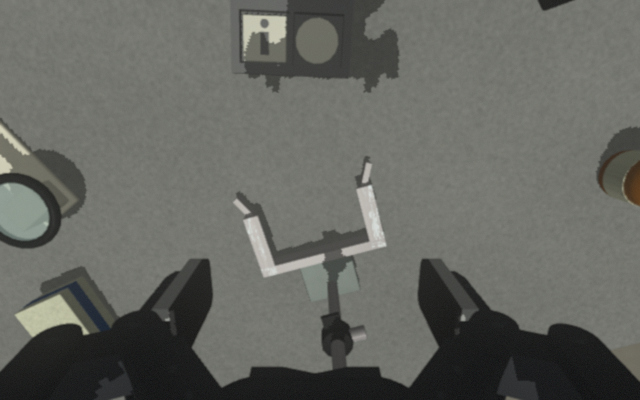

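Run:
```python
from h import *
d=np.load("wrist2.npz"); 
p=cv2.resize(d['p'][150:290,220:400],None,fx=4,fy=4,interpolation=cv2.INTER_CUBIC); cv2.imwrite("pics/w2c.png",p)
p=cv2.resize(d['p'][250:370,280:400],None,fx=5,fy=5,interpolation=cv2.INTER_CUBIC); cv2.imwrite("pics/w2p.png",p)
```

```text
(no output)
```

View pics/w2c.png

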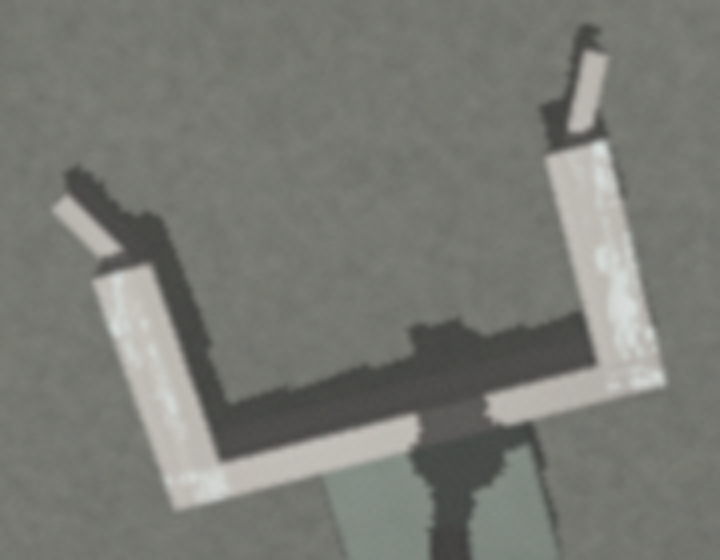

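View pics/w2p.png

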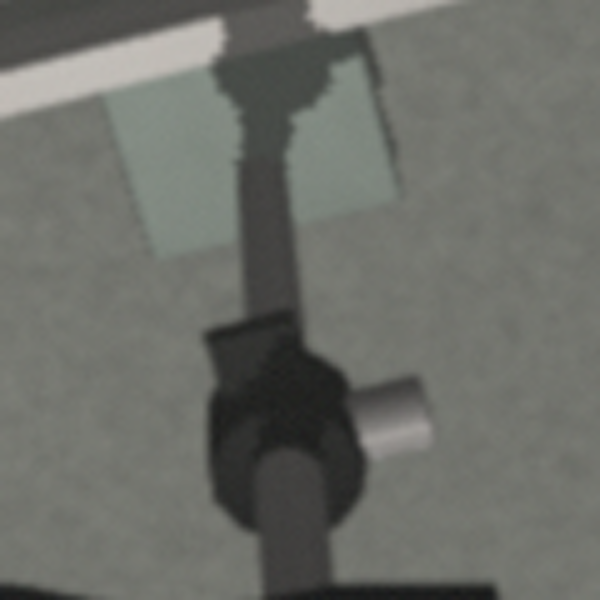

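Run:
```python
from h import *
d=np.load("wrist2.npz"); K,T=d['K'],d['T']
print("cam",-T[:3,:3].T@T[:3,3])
P=lambda u,v,z=.022: onz(K,T,220+u/4,150+v/4,z)[:2]
L=[P(95,282),P(150,263)];R=[P(546,155),P(605,140)];E=[P(178,510),P(665,382)];I=[P(222,460),P(598,368)]
def ang(v): return np.degrees(np.arctan2(v[1],v[0]))
print("front",ang(R[1]-L[0])-90,"end",ang(E[1]-E[0])-90,"inner",ang(I[1]-I[0])-90,"sideL",ang(E[0]-L[0]),"sideR",ang(E[1]-R[1]),np.linalg.norm(R[1]-L[0]),np.linalg.norm(E[1]-E[0]),np.linalg.norm(E[0]-L[0]),np.linalg.norm(I[1]-I[0]))
yaw=np.mean([ang(R[1]-L[0])-90,ang(E[1]-E[0])-90,ang(E[0]-L[0]),ang(E[1]-R[1])]);a=np.radians(yaw)
x=np.array([np.cos(a),np.sin(a)]);y=np.array([-x[1],x[0]])
fm=(L[0]+R[1])/2; em=(E[0]+E[1])/2; im=(I[0]+I[1])/2
print("yaw",yaw); o1=fm+.01*x; o2=em-.06*x; o3=im-.05*x;print(o1,o2,o3)
o=(o1+o2)/2; np.savez("dock.npz",o=o,yaw=yaw,x=x,y=y); print("dock",o)
lead=[P(65,195,.014),P(595,52,.014)]
for l in lead: print("lead",(l-o)@x,(l-o)@y)
# pointer
for u,v in [(205,332),(293,312),(249,322),(215,340),(296,320)]:
    oo,dd=ray(K,T,280+u/5,250+v/5)
    s=(.070-(oo[:2]-o)@x)/(dd[:2]@x); q=oo+s*dd; print("ptr z",q[2],"y",(q[:2]-o)@y)
tip=np.append(o+.07*x,0); cas=o+.018*x-.025*y; print("tip xy",tip,"cass",cas)
for n in ["scene","side"]:
    e=np.load(n+"0.npz")
    for z in(.1,.12,.14): print(n,z,proj(e['K'],e['T'],[tip[0],tip[1],z]))
```

```text
cam [0.54022681 0.04828938 0.3698921 ]
front -2.0646234585013303 end -2.1105400019434626 inner -3.287206100506509 sideL -2.3329880803953955 sideR -2.3688872964148637 0.13733494904369645 0.13729095745599393 0.06934821688438107 0.10473244274870051
yaw -2.219259709313763
[0.65014088 0.00574733] [0.6495383  0.00561104] [0.64952724 0.00562604]
dock [0.64983959 0.00567919]
lead -0.03235501292927101 -0.07057340029303001
lead -0.030839388429303092 0.07241072551298244
ptr z 0.10267198069681932 y -0.00833881484267648
ptr z 0.10320832286885012 y 0.0075810876939061324
ptr z 0.10294091746790812 y -0.00035613623281494
ptr z 0.10565759079795428 y -0.006587066149609041
ptr z 0.10568480564362981 y 0.007952813735083898
tip xy [0.71978709 0.00296853 0.        ] cass [ 0.666858   -0.01999909]
scene 0.1 [339.95893765 281.73662649]
scene 0.12 [340.52832017 277.55998662]
scene 0.14 [341.12194707 273.20550494]
side 0.1 [388.46030699 172.24472201]
side 0.12 [389.15834908 165.59652749]
side 0.14 [389.87046355 158.81430689]
```

The dock fit is consistent: origin (0.650,0.006), yaw -2.2°, and the walls measure correctly. Now I'll go to the tray fin.

```bash
python3 -m handwheel '3.4 -0.45 0 0.5 0; 3.4 -0.45 0 0.5 0; 3.4 -0.45 0 0.5 0; 3.4 -0.45 0 0.5 0; 3.4 -0.45 0 0.2 0; 0 0 0 0 0; 0 0 4 0 0; 0 0 4 0 0; 0 0 3 0 0; 0 0 0 0 0'
```

```text
t: 4.0
tcp_pos: [0.4407, 0.0599, 0.1177]
tool_rot: [3.139, 0.001, 2.779]
contact_force: [-0.2, 0.0, 0.3]
gripper_width: 1.0
```

```bash
python3 -m handwheel '0 0 4 0 0; 0 0 3 0 0; 0 0 1.6 0 0; 0 0 0 0 0; 0 0 0 0 1; 0 0 0 0 1; 0 0 0 0 1; 0 0 0 0 1; 0 0 0 0 1; 0 0 0 0 1'
python3 - <<'E'
from h import *
n="wrist"
p,K,T=cam(n); cv2.imwrite(f"pics/{n}3.png",p); np.savez(f"{n}3.npz",p=p,K=K,T=T)
s=manip.read_state();print(s['tcp_pos'],s['tool_rot'],s['joints'],s['contact_force'])
E
```

```text
t: 5.25
tcp_pos: [0.4539, 0.0585, 0.0397]
tool_rot: [3.134, 0.02, 2.777]
contact_force: [0.4, -1.1, 0.3]
gripper_width: 0.127
[0.45383436 0.0585101  0.03968416] [3.13374821 0.01969808 2.77684875] [-1.09278769e-02  2.89869643e-01 -5.87082881e-01  6.72648129e-01
  5.34122520e-04  3.53744421e-01] [-0.38548168 -0.19146417  0.79601747]
```

View pics/wrist3.png

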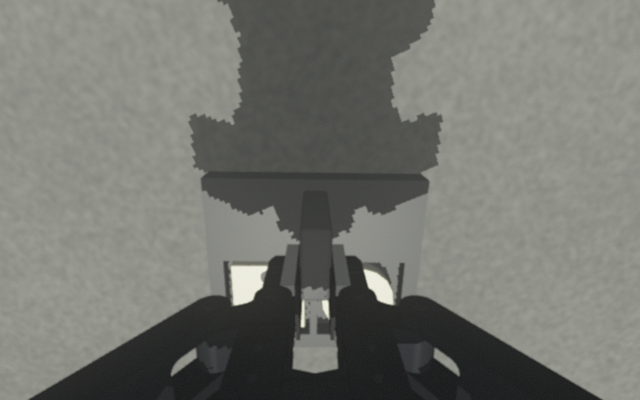

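The jaws closed about 13 mm too far forward on the fin because the arm lagged during the descent. I'll open, step back along the fin, lower and regrip.

```bash
python3 -m handwheel '0 0 0 0 0.6; 0 0 0 0 0.6; 0.5 0 0 0 0.6; 0.6 0 0.3 0 0.6; 0.1 0 0.4 0 0.6; 0 0 0 0 0.6; 0 0 0 0 0.6; 0 0 0 0 0.6; 0 0 0 0 0.6; 0 0 0 0 0.6'
```

```text
t: 6.55
tcp_pos: [0.442, 0.0635, 0.0316]
tool_rot: [3.133, 0.019, 2.777]
contact_force: [-0.2, 0.4, 0.3]
gripper_width: 0.402
```

```bash
python3 -m handwheel '0 0 0 0 1; 0 0 0 0 1; 0 0 0 0 1; 0 0 0 0 1; 0 0 0 0 1; 0 0 0 0 1; 0 0 0 0 1; 0 0 0 0 1; 0 0 0 0 1; 0 0 0 0 1'
python3 - <<'E'
from h import *
n="wrist"
p,K,T=cam(n); cv2.imwrite(f"pics/{n}4.png",p); np.savez(f"{n}4.npz",p=p,K=K,T=T)
p,K,T=cam("side"); cv2.imwrite(f"pics/side4.png",cv2.resize(p[140:260,260:460],None,fx=4,fy=4))
s=manip.read_state();print(s['tcp_pos'],s['tool_rot'],s['joints'],s['contact_force'])
E
```

```text
t: 7.8
tcp_pos: [0.4419, 0.0632, 0.032]
tool_rot: [3.134, 0.02, 2.777]
contact_force: [0.5, -0.0, 2.6]
gripper_width: 0.129
[0.44195612 0.0632183  0.03196593] [3.13369927 0.01958451 2.77686532] [-4.65295130e-04  2.82069316e-01 -6.24490829e-01  6.43124775e-01
  3.98885275e-04  3.64188947e-01] [-1.10428746  0.03468235  2.27037081]
```

View pics/wrist4.png

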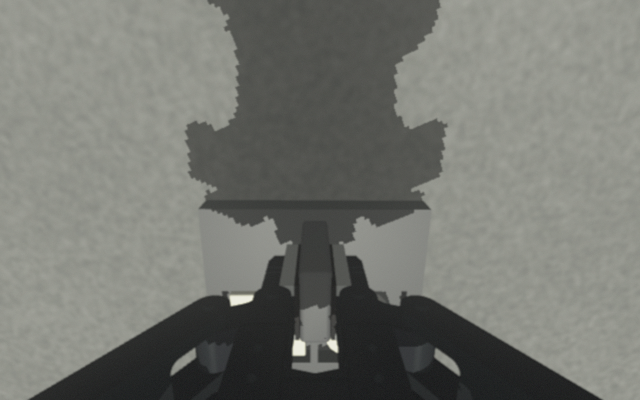

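View pics/side4.png

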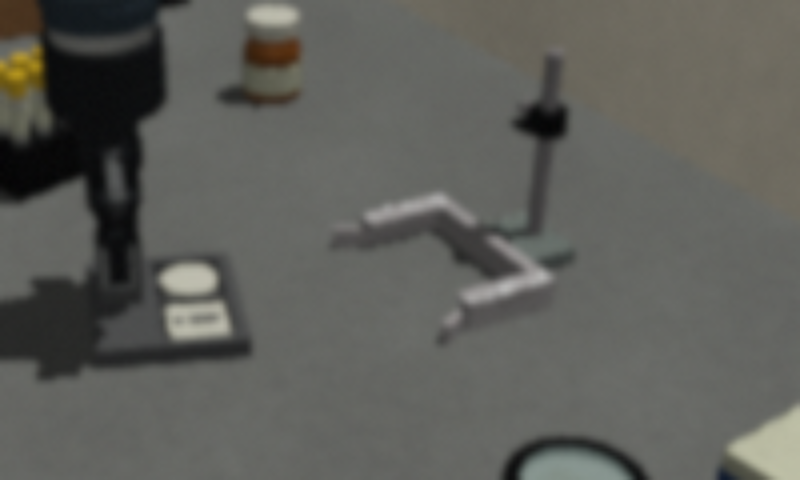

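```bash
python3 -m handwheel '-0.5 -0.1 0.01 -1 1; -1.1 -0.3 0.02 -2 1; -1.1 -0.3 0.02 -2 1; -1.1 -0.35 0.02 -2 1; -1.1 -0.4 0.02 -2 1; -1.1 -0.4 0.02 -2 1; -1.1 -0.4 0.02 -2 1; -1.1 -0.45 0.02 -2 1; -0.5 -0.3 0.01 -2 1; 0 0 0 0 1'
python3 - <<'E'
from h import *
s=manip.read_state();print(s['tcp_pos'],s['tool_rot'],s['contact_force'])
d=np.load("dock.npz"); r=s['tcp_pos'][:2]-d['o']; print("dock xy",r@d['x'],r@d['y'],"yaw err",np.degrees(s['tool_rot'][2])-180-d['yaw'])
E
```

```text
t: 9.15
tcp_pos: [0.4684, 0.0368, 0.033]
tool_rot: [3.096, -0.068, 3.092]
contact_force: [0.8, -3.1, 1.8]
gripper_width: 0.134
[0.46840293 0.03676863 0.03304099] [ 3.09572191 -0.06774296  3.09234482] [ 0.76379645 -3.09180313  1.79682986]
dock xy -0.18250447052462176 0.024040223069259677 yaw err -0.6024332148668754
```

Run:
```python
from h import *
n="wrist"
p,K,T=cam(n); cv2.imwrite(f"pics/{n}5.png",p); np.savez(f"{n}5.npz",p=p,K=K,T=T)
p,K,T=cam("side"); cv2.imwrite(f"pics/side5.png",cv2.resize(p[140:260,260:460],None,fx=4,fy=4))
s=manip.read_state();print(s['tcp_pos'],s['tool_rot'],s['joints'],s['contact_force'],s['torque'])
```

```text
[0.46844136 0.03708045 0.03277055] [ 3.09471848 -0.06777346  3.09225236] [-0.08579101  0.38556099 -0.46650032  0.78816895  0.04437521 -0.03640284] [-3.10416468 -1.82108256  7.57218077] [-0.91772916  0.34222353 -0.1842568 ]
```

View pics/wrist5.png

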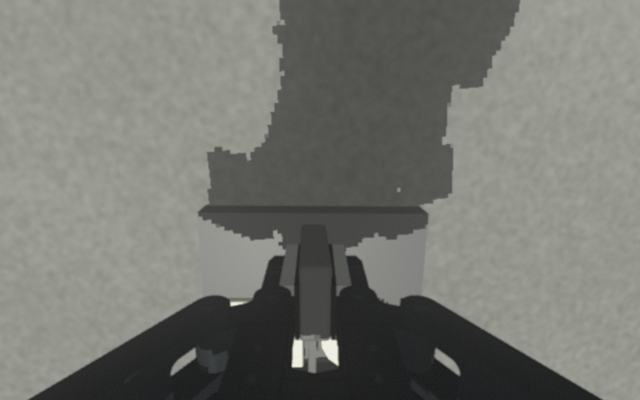

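View pics/side5.png

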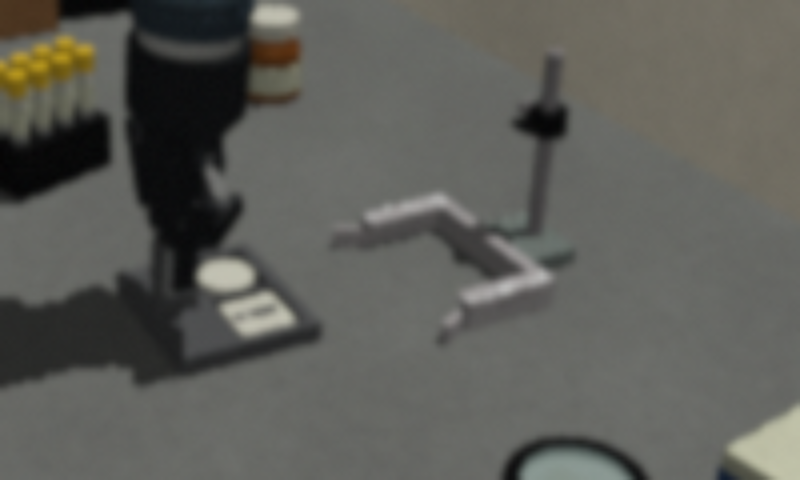

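The tray has tilted: each row restarts from the sagged pose, so load errors build up. Pressing it down should flatten it on the bench and level the tool again.

```bash
python3 -m handwheel '0 0 0.3 0 1; 0 0 0.3 0 1; 0 0 0.3 0 1; 0 0 0.3 0 1; 0 0 0.3 0 1; 0 0 0.3 0 1; 0 0 0.3 0 1; 0 0 0.3 0 1; 0 0 0.3 0 1; 0 0 0.3 0 1'
python3 - <<'E'
from h import *
s=manip.read_state();print(s['tcp_pos'],s['tool_rot'],s['contact_force'],s['torque'])
d=np.load("dock.npz"); r=s['tcp_pos'][:2]-d['o']; print("dock xy",r@d['x'],r@d['y'],"yaw err",np.degrees(s['tool_rot'][2])-180-d['yaw'])
E
```

```text
t: 10.5
tcp_pos: [0.4685, 0.038, 0.0313]
tool_rot: [3.104, -0.055, 3.096]
contact_force: [-10.6, 2.8, 32.6]
gripper_width: 0.131
[0.46850832 0.03800321 0.03126534] [ 3.10386789 -0.05517655  3.09592066] [-10.58237271   2.75496565  32.58847576] [-0.90382644  2.30551429 -0.30374664]
dock xy -0.18244696713516004 0.025277959749951506 yaw err -0.39755258135347793
```

```bash
python3 -m handwheel '0 0 -0.2 0 0.6; 0 0 0 0 0.6; 0 0 0 0 0.6; 0 0 0 0 0.6; 0 0 0 0 0.6; 0 0 0 0 1; 0 0 0 0 1; 0 0 0 0 1; 0 0 0 0 1; 0 0 0 0 1'
python3 - <<'E'
from h import *
n="wrist"
p,K,T=cam(n); cv2.imwrite(f"pics/{n}6.png",p); np.savez(f"{n}6.npz",p=p,K=K,T=T)
p,K,T=cam("side"); cv2.imwrite(f"pics/side6.png",cv2.resize(p[140:260,260:460],None,fx=4,fy=4))
s=manip.read_state();print(s['tcp_pos'],s['tool_rot'],s['contact_force'],s['torque'],s['gripper_width'])
d=np.load("dock.npz"); r=s['tcp_pos'][:2]-d['o']; print("dock xy",r@d['x'],r@d['y'],"yaw err",np.degrees(s['tool_rot'][2])-180-d['yaw'])
E
```

```text
t: 11.75
tcp_pos: [0.4687, 0.0371, 0.0337]
tool_rot: [3.106, -0.055, 3.095]
contact_force: [-0.4, 0.5, 2.1]
gripper_width: 0.129
[0.46869897 0.03712342 0.03371882] [ 3.10570327 -0.05540524  3.0954246 ] [-0.4772011   0.23564181  1.86890727] [-0.26993972  0.01520954 -0.02089924] 0.13023540148677562
dock xy -0.18222239645704702 0.02440621177154069 yaw err -0.42597496485755704
```

View pics/side6.png

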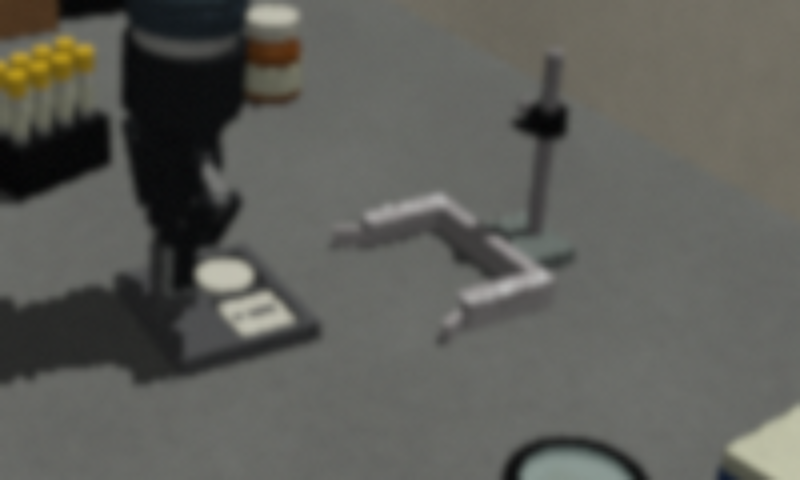

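View pics/wrist6.png

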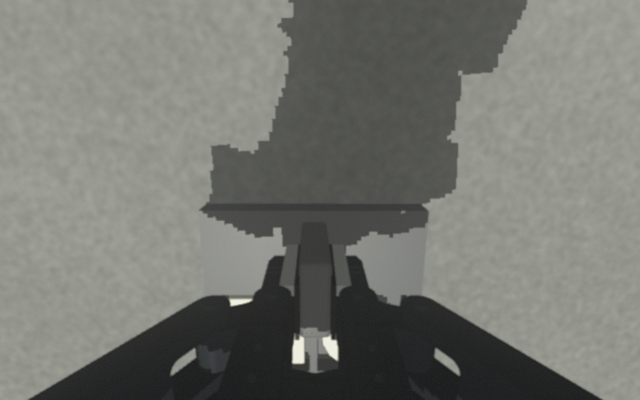

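```bash
python3 -m handwheel '-2.5 -0.9 -0.18 0 1; -2.5 -0.9 -0.18 0 1; -2 -0.7 -0.15 0 1; 0 0 0 0 1; 0 0 0 0 1; 0 0 0 0 1; 0 0 0 0 1; 0 0 0 0 1; 0 0 0 0 1; 0 0 0 0 1'
python3 - <<'E'
from h import *
s=manip.read_state();print(s['tcp_pos'],s['tool_rot'],s['contact_force'],s['torque'],s['gripper_width'])
d=np.load("dock.npz"); r=s['tcp_pos'][:2]-d['o']; print("dock xy",r@d['x'],r@d['y'],"yaw err",np.degrees(s['tool_rot'][2])-180-d['yaw'])
E
```

```text
t: 13.1
tcp_pos: [0.5252, 0.0168, 0.0352]
tool_rot: [3.09, -0.078, 3.1]
contact_force: [-0.2, -0.2, 1.6]
gripper_width: 0.129
[0.52519749 0.01676867 0.0352285 ] [ 3.09028486 -0.07808446  3.10023936] [-0.20018166 -0.23477368  1.63370804] [-0.36471231 -0.25770709 -0.00193551] 0.12937626481089703
dock xy -0.1249780352203214 0.006254563098752846 yaw err -0.15010945125963593
```

```bash
python3 -m handwheel '0 0 0 0 0.7; 0 0 0 0 0.7; 0 0 0 0 0.7; 0 0 0 0 0.7; 0 0 0 0 1; 0 0 0 0 1; 0 0 0 0 1; 0 0 0 0 1; -1.1 -0.8 -0.14 0.2 1; 0 0 0 0 1'
python3 - <<'E'
from h import *
n="wrist"
p,K,T=cam(n); cv2.imwrite(f"pics/{n}7.png",p); np.savez(f"{n}7.npz",p=p,K=K,T=T)
p,K,T=cam("side"); cv2.imwrite(f"pics/side7.png",cv2.resize(p[140:260,260:460],None,fx=4,fy=4))
p,K,T=cam("scene"); cv2.imwrite(f"pics/scene7.png",cv2.resize(p[180:330,260:420],None,fx=4,fy=4)); np.savez(f"scene7.npz",p=p,K=K,T=T)
s=manip.read_state();print(s['tcp_pos'],s['tool_rot'],s['contact_force'],s['torque'],s['gripper_width'])
d=np.load("dock.npz"); r=s['tcp_pos'][:2]-d['o']; print("dock xy",r@d['x'],r@d['y'],"yaw err",np.degrees(s['tool_rot'][2])-180-d['yaw'])
E
```

```text
t: 14.35
tcp_pos: [0.5334, 0.0095, 0.0364]
tool_rot: [3.089, -0.083, 3.098]
contact_force: [0.7, -1.7, 0.0]
gripper_width: 0.131
[0.5330228  0.00975339 0.03635689] [ 3.08866258 -0.08308521  3.09822488] [ 2.50892179  0.06524996 -0.24626766] [-0.46123517 -0.53803296 -0.0176532 ] 0.1295359922186683
dock xy -0.1168869390012392 -0.0004524331759352615 yaw err -0.265530805496764
```

View pics/side7.png

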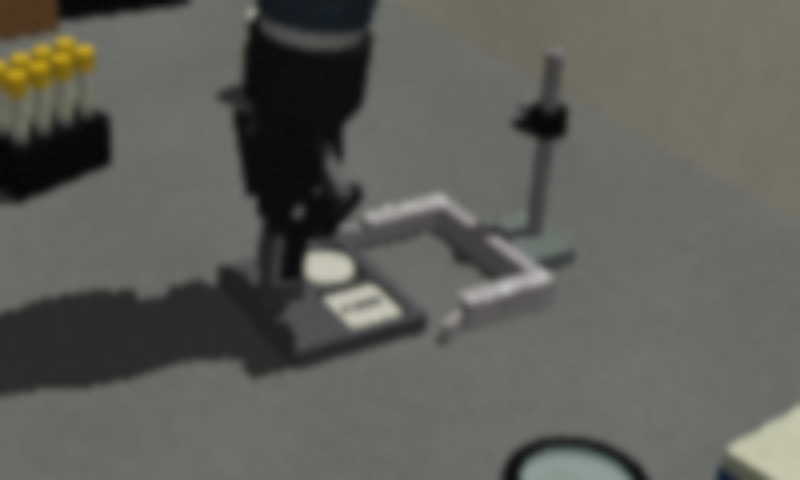

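View pics/scene7.png

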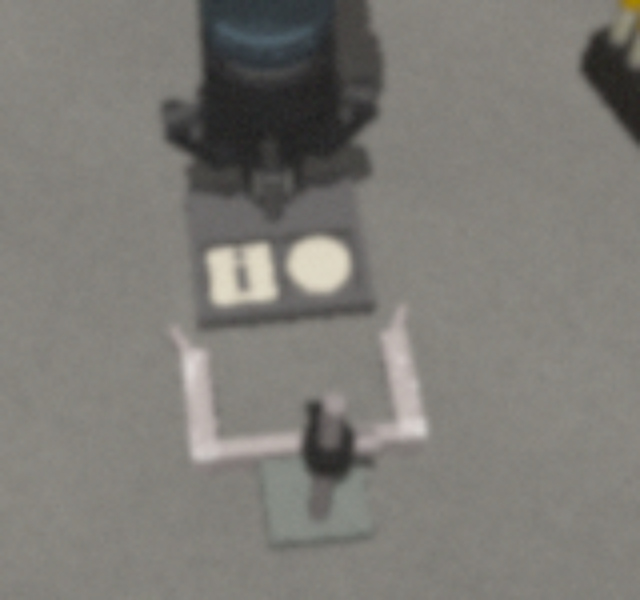

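Run:
```python
from h import *
e=np.load("scene7.npz");K,T=e['K'],e['T'];d=np.load("dock.npz");o,x,y=d['o'],d['x'],d['y']
print("tray corner pred (if on dock axis, x=-.087)")
for a,b,z in [(-.037,-.056,.014),(-.037,.056,.014),(-.037,-.056,0),(-.037,.056,0),(-.031,-.07,.014),(-.031,.07,.014),(-.01,-.059,.022),(-.01,.059,.022)]:
    q=proj(K,T,list(o+a*x+b*y)+[z]); print(a,b,z,((q-[260,180])*4).round(1))
for n,u,v,z in [("FL",201,325,0),("FR",374,305,0),("cass",241,274,.012),("dish",319,264,.014)]:
    q=onz(K,T,260+u/4,180+v/4,z)[:2]-o; print(n,(q@x).round(4),(q@y).round(4))
```

```text
tray corner pred (if on dock axis, x=-.087)
-0.037 -0.056 0.014 [195.8 317.7]
-0.037 0.056 0.014 [373.6 300.2]
-0.037 -0.056 0 [196.  328.5]
-0.037 0.056 0 [371.6 311.1]
-0.031 -0.07 0.014 [174.3 328.6]
-0.031 0.07 0.014 [397.4 306.5]
-0.01 -0.059 0.022 [195.4 351.3]
-0.01 0.059 0.022 [387.4 332. ]
FL -0.0391 -0.0526
FR -0.0412 0.0583
cass -0.066 -0.0241
dish -0.0667 0.026
```

```bash
python3 -m handwheel '-2.2 0 -0.18 -0.2 1; -2.2 0 -0.18 0 1; -1.2 0 -0.1 0 1; 0 0 0 0 0.7; 0 0 0 0 0.7; 0 0 0 0 0.7; 0 0 0 0 0.7; 0 0 0 0 1; 0 0 0 0 1; 0 0 0 0 1'
python3 - <<'E'
from h import *
p,K,T=cam("scene"); cv2.imwrite(f"pics/scene8.png",cv2.resize(p[180:330,260:420],None,fx=4,fy=4)); np.savez(f"scene8.npz",p=p,K=K,T=T)
s=manip.read_state();print(s['tcp_pos'],s['tool_rot'],s['contact_force'],s['torque'],s['gripper_width'])
d=np.load("dock.npz"); r=s['tcp_pos'][:2]-d['o']; print("dock xy",r@d['x'],r@d['y'],"yaw err",np.degrees(s['tool_rot'][2])-180-d['yaw'])
E
```

```text
t: 15.75
tcp_pos: [0.5744, 0.0097, 0.0379]
tool_rot: [3.088, -0.109, 3.099]
contact_force: [-0.2, -0.7, -1.0]
gripper_width: 0.129
[0.57436863 0.00987491 0.03783358] [ 3.08746786 -0.10934928  3.09890602] [-0.55764653 -0.87829848  2.52611655] [-0.40943069  0.18622045 -0.00448724] 0.12548880696124715
dock xy -0.07557682479595014 0.0012700630311672854 yaw err -0.2265043064319463
```

View pics/scene8.png

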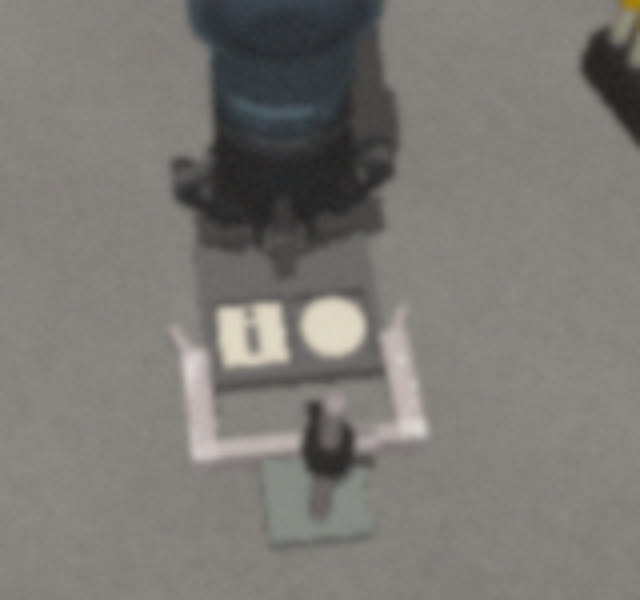

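```bash
python3 -m handwheel '0 0 0 0 0.7; 0 0 0.5 0 0.7; 0 0 0.2 0 0.7; 0 0 0 0 1; 0 0 0 0 1; 0 0 0 0 1; 0 0 0 0 1; -2.4 -0.1 -0.22 -0.2 1; -2.4 0 -0.22 0 1; 0 0 0 0 1'
python3 - <<'E'
from h import *
p,K,T=cam("scene"); cv2.imwrite(f"pics/scene9.png",cv2.resize(p[180:330,260:420],None,fx=4,fy=4)); np.savez(f"scene9.npz",p=p,K=K,T=T)
s=manip.read_state();print(s['tcp_pos'],s['tool_rot'],s['contact_force'],s['torque'],s['gripper_width'])
d=np.load("dock.npz"); r=s['tcp_pos'][:2]-d['o']; print("dock xy",r@d['x'],r@d['y'],"yaw err",np.degrees(s['tool_rot'][2])-180-d['yaw'])
E
```

```text
t: 17.05
tcp_pos: [0.6131, 0.007, 0.0318]
tool_rot: [3.092, -0.127, 3.101]
contact_force: [3.5, -3.3, -3.3]
gripper_width: 0.131
[0.61312229 0.00700521 0.03173955] [ 3.09133584 -0.12586743  3.10059415] [-0.65025971 -3.0953882   2.96710743] [-1.10995979  0.10593089  0.01439958] 0.13051100359592527
dock xy -0.03674111262386706 -9.679704801140261e-05 yaw err -0.12978139447291204
```

View pics/scene9.png

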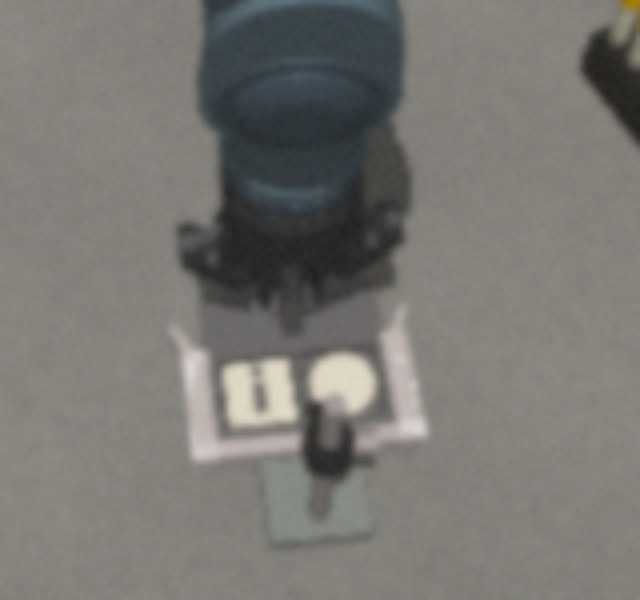

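```bash
python3 -m handwheel '0 0 0 0 0.7; 0 0 0 0 0.7; 0 0 0.1 0 0.7; 0 0 0 0 1; 0 0 0 0 1; 0 0 0 0 1; 0 0 0 0 1; -0.7 0 -0.05 0 1; -0.5 0 -0.03 0 1; -0.4 0 -0.03 0 1'
python3 - <<'E'
from h import *
s=manip.read_state();print(s['tcp_pos'],s['tool_rot'],s['contact_force'],s['torque'],s['gripper_width'])
d=np.load("dock.npz"); r=s['tcp_pos'][:2]-d['o']; print("dock xy",r@d['x'],r@d['y'],"yaw err",np.degrees(s['tool_rot'][2])-180-d['yaw'])
p,K,T=cam("scene"); cv2.imwrite(f"pics/scene10.png",cv2.resize(p[230:310,290:390],None,fx=6,fy=6,interpolation=cv2.INTER_CUBIC)); np.savez(f"scene10.npz",p=p,K=K,T=T)
E
```

```text
t: 18.35
tcp_pos: [0.613, 0.007, 0.0327]
tool_rot: [3.094, -0.155, 3.103]
contact_force: [-10.9, -0.5, 10.6]
gripper_width: 0.13
[0.61302454 0.0069522  0.03273866] [ 3.09402703 -0.15466223  3.10296117] [-10.88317391  -0.52801896  10.61344707] [-0.47489386  1.34180875  0.29151101] 0.1303154073175448
dock xy -0.036836729431010615 -0.00015355619481640824 yaw err 0.005838553597117713
```

View pics/scene10.png

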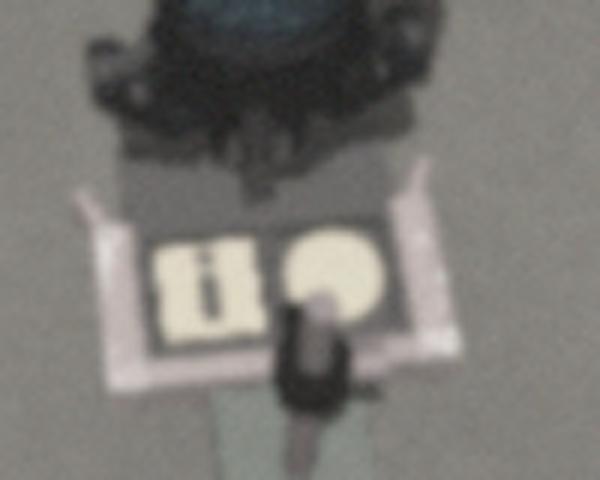

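Run:
```python
from h import *
d=np.load("dock.npz");o,x,y=d['o'],d['x'],d['y']
e=np.load("scene10.npz");K,T,p=e['K'],e['T'],e['p']
m=((p.min(2)>175)).astype(np.uint8)[230:310,290:390]
n,l,st,ce=cv2.connectedComponentsWithStats(m)
for i in range(1,n):
    if st[i,4]>40: print(st[i],ce[i]*6)
for nme,u,v,z in [("cass",210,289,.012),("dishtop-left?",333,275,.014),("trayFLtop",148,354,.014),("stopinnerL",148,362,.022),("endL outer",112,390,.022),("endR outer",460,352,.022)]:
    q=onz(K,T,290+u/6,230+v/6,z)[:2]-o; print(nme,(q@x).round(4),(q@y).round(4))
for a,b,z in [(.018,-.025,.012),(.018,.025,.014),(.05,-.056,.014),(.06,-.069,.022),(.06,.069,.022)]:
    q=proj(K,T,list(o+a*x+b*y)+[z]); print(a,b,z,((q-[290,230])*6).round(1))
q=viewer.camera("side"); p,K,T=np.array(q["pixels"]),q["mtx"],q["world_to_cam"]
cv2.imwrite(f"pics/side10.png",cv2.resize(p[150:240,300:420],None,fx=6,fy=6,interpolation=cv2.INTER_CUBIC))
```

```text
[ 67  34   9  25 105] [424.97142857 284.68571429]
[ 16  38  14  27 128] [117.65625  313.265625]
[ 48  39  15  14 141] [333.40425532 269.06382979]
[ 26  40  18  16 180] [206.7        288.93333333]
cass 0.0165 -0.0228
dishtop-left? 0.0169 0.027
trayFLtop 0.0423 -0.0507
stopinnerL 0.0491 -0.0515
endL outer 0.0589 -0.0665
endR outer 0.0584 0.0695
0.018 -0.025 0.012 [204.9 292.9]
0.018 0.025 0.014 [328.5 278. ]
0.05 -0.056 0.014 [136.7 374. ]
0.06 -0.069 0.022 [105.9 393.4]
0.06 0.069 0.022 [459.5 356. ]
```

View pics/side10.png

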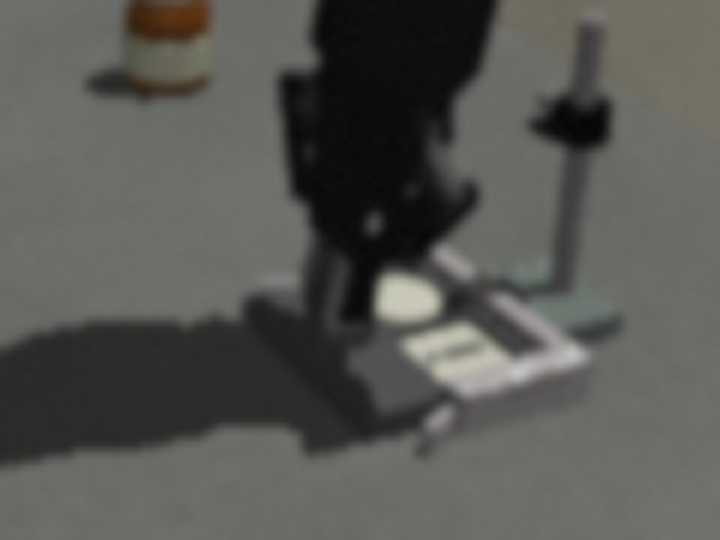

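```bash
python3 -m handwheel '0 0 0 0 0.4; 0 0 0 0 0.4; 0 0 0 0 0.4; 0.5 0 -3 0 0.2; 0.6 0 -4 0 0; 0.6 0 -4 0 0; 0.6 0 -4 0 0; 0.4 0 -3 0 0; 0 0 0 0 0; 0 0 0 0 0'
python3 - <<'E'
from h import *
n="wrist"
p,K,T=cam(n); cv2.imwrite(f"pics/{n}11.png",p); np.savez(f"{n}11.npz",p=p,K=K,T=T)
s=manip.read_state();print(s['tcp_pos'],s['tool_rot'],s['joints'],s['contact_force'])
E
```

```text
t: 19.7
tcp_pos: [0.6151, -0.0009, 0.216]
tool_rot: [3.09, -0.155, 3.104]
contact_force: [0.1, -1.5, 0.4]
gripper_width: 1.0
[ 0.61503635 -0.00085569  0.2160833 ] [ 3.08996174 -0.15509723  3.10403071] [-0.12387364  0.62453692  0.4253455   1.53053298  0.0381263  -0.08533529] [0.96558753 0.38115638 0.59865151]
```

View pics/wrist11.png

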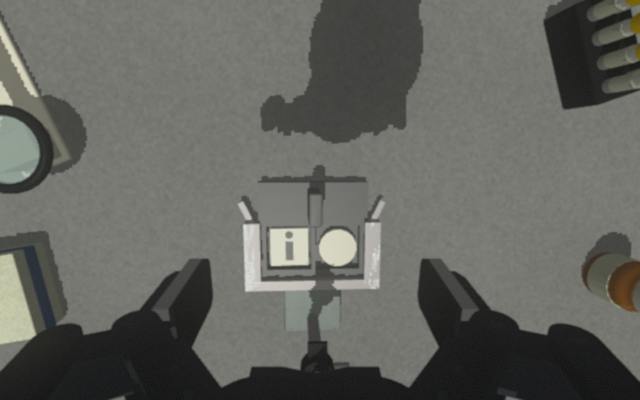

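Run:
```python
from h import *
d=np.load("wrist11.npz"); 
p=cv2.resize(d['p'][165:300,230:400],None,fx=4.4,fy=4.4,interpolation=cv2.INTER_CUBIC)[:600,:800]; cv2.imwrite("pics/w11c.png",p)
```

```text
(no output)
```

View pics/w11c.png

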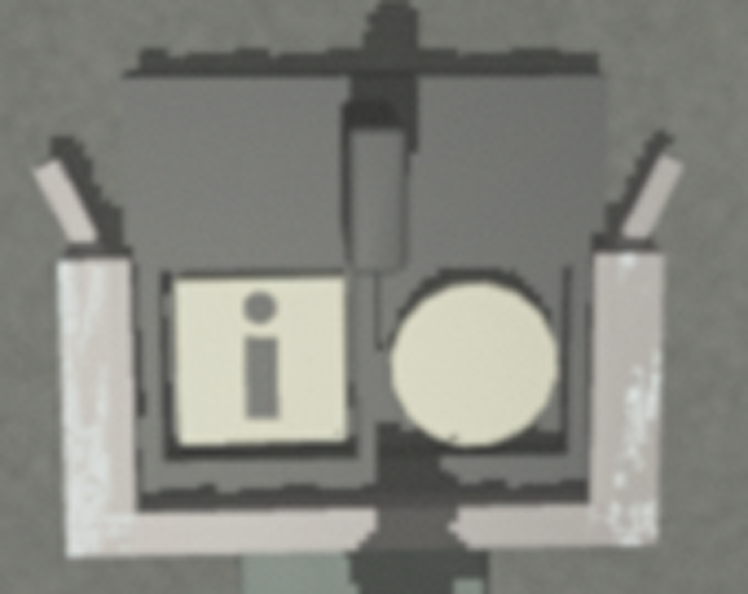

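Run:
```python
from h import *
d=np.load("wrist11.npz"); K,T=d['K'],d['T']; dk=np.load("dock.npz")
P=lambda u,v,z=.022: onz(K,T,230+u/4.4,165+v/4.4,z)[:2]
L,R,EL,ER=P(57,261),P(663,254),P(67,556),P(657,546)
ang=lambda v:np.degrees(np.arctan2(v[1],v[0]))
angs=[ang(R-L)-90,ang(ER-EL)-90,ang(EL-L),ang(ER-R)];print(angs,np.linalg.norm(R-L),np.linalg.norm(EL-L),np.linalg.norm(ER-R))
a=np.radians(np.mean(angs));x=np.array([np.cos(a),np.sin(a)]);y=np.array([-x[1],x[0]])
o=((L+R)/2+.01*x+(EL+ER)/2-.06*x)/2; print("dock now",o,np.degrees(a),"before",dk['o'],dk['yaw'])
D=lambda q:((q-o)@x*1000).round(1).tolist(),
def D(q): return (round((q-o)@x*1000,1),round((q-o)@y*1000,1))
print("stop in",D(P(140,512)),D(P(588,503)))
B=[P(125,75,.014),P(602,75,.014)]; print("back",D(B[0]),D(B[1]),"(home -50)",ang(B[1]-B[0])-90-np.degrees(a))
print("pocket front edge (home +41)",D(P(167,459,.014)),D(P(356,457,.014)),D(P(566,452,.014)))
print("pocket back edge (home -5)",D(P(165,272,.014)))
f=np.mean([P(350,130,.065),P(404,130,.065),P(404,270,.065),P(350,270,.065)],0);print("fin",D(f))
c=np.mean([P(177,280,.012),P(345,277,.012),P(347,440,.012),P(180,446,.012)],0);print("cass",D(c),c)
```

```text
[np.float64(-2.52149634834835), np.float64(-2.76714896737694), np.float64(-2.2914080854236847), np.float64(-2.22281222343628)] 0.13821376860425783 0.0698530515453957 0.07044640516743672
dock now [0.64976802 0.00560077] -2.450716406146314 before [0.64983959 0.00567919] -2.219259709313763
stop in (np.float64(49.4), np.float64(-52.0)) (np.float64(49.5), np.float64(52.6))
back (np.float64(-51.4), np.float64(-53.8)) (np.float64(-50.7), np.float64(55.7)) (home -50) -0.39549916828894904
pocket front edge (home +41) (np.float64(39.6), np.float64(-46.2)) (np.float64(40.0), np.float64(-1.6)) (np.float64(39.8), np.float64(48.7))
pocket back edge (home -5) (np.float64(-5.5), np.float64(-45.7))
fin (np.float64(-31.0), np.float64(0.8))
cass (np.float64(16.8), np.float64(-23.5)) [ 0.66555858 -0.01858019]
```

The tray reads 0.5–1 mm short of home. It probably settled back when released, because my push lifted its rear edge. I'll regrip and seat it with a combined downward and forward push.

```bash
python3 -m handwheel '-0.6 0 4 0 0; -0.6 0 4 0 0; -0.6 0 4 0 0; -0.45 0 3 0 0.3; -0.3 0 2 0 0.5; -0.15 0 1 0 0.5; 0 0 0 0 0.6; 0 0 0 0 0.6; 0 0 0 0 0.6; 0 0 0 0 0.6'
python3 - <<'E'
from h import *
n="wrist"
p,K,T=cam(n); cv2.imwrite(f"pics/{n}12.png",p)
s=manip.read_state();print(s['tcp_pos'],s['tool_rot'],s['contact_force'])
E
```

```text
t: 21.0
tcp_pos: [0.609, 0.0098, 0.0218]
tool_rot: [3.089, -0.165, 3.105]
contact_force: [-0.1, 0.2, 0.1]
gripper_width: 0.399
[0.60902749 0.00980321 0.02186152] [ 3.08874088 -0.16488204  3.10452864] [ 0.15299319 -0.3396817   0.10980185]
```

View pics/wrist12.png

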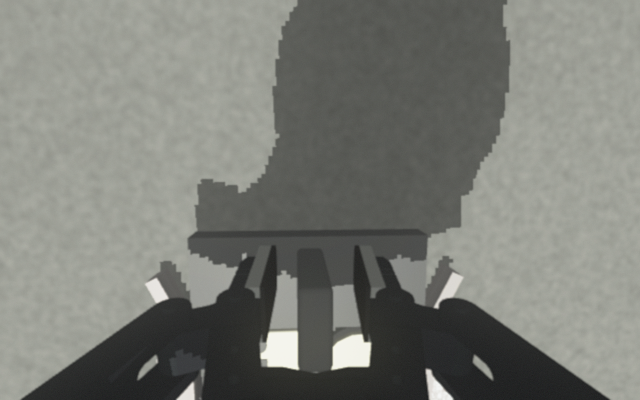

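```bash
python3 -m handwheel '-0.5 0 -0.3 0 0.6; 0 -0.1 0 0 1; 0 0 0 0 1; 0 0 0 0 1; 0 0 0 0 1; 0 0 0 0 1; 0 0 0.3 0 1; -0.4 0 0.25 0 1; -0.5 0 0.25 0 1; -0.5 0 0.25 0 1'
python3 - <<'E'
from h import *
s=manip.read_state();print(s['tcp_pos'],s['tool_rot'],s['contact_force'],s['torque'])
E
```

```text
t: 22.3
tcp_pos: [0.6153, 0.0073, 0.0264]
tool_rot: [3.098, -0.183, 3.105]
contact_force: [-16.5, 2.0, 26.5]
gripper_width: 0.136
[0.61530316 0.00734089 0.02636823] [ 3.09809676 -0.18287846  3.10455583] [-16.49733351   1.95310989  26.5353909 ] [-0.63198415  2.8384138   0.19745542]
```

```bash
python3 -m handwheel '-0.2 0 0.1 0 0.5; 0 0 0 0 0.5; 0 0 0 0 0.5; 0.5 0 -3 0 0.2; 0.7 0 -4 0 0; 0.7 0 -4 0 0; 0.7 0 -4 0 0; 0.5 0 -3 0 0; 0 0 0 0 0; 0 0 0 0 0'
python3 - <<'E'
from h import *
n="wrist"
p,K,T=cam(n); cv2.imwrite(f"pics/{n}13.png",cv2.resize(p[165:300,230:400],None,fx=4.4,fy=4.4,interpolation=cv2.INTER_CUBIC)); np.savez(f"{n}13.npz",p=p,K=K,T=T); cv2.imwrite("pics/w13.png",p)
s=manip.read_state();print(s['tcp_pos'],s['tool_rot'],s['joints'],s['contact_force'])
E
```

```text
t: 23.55
tcp_pos: [0.6194, -0.0007, 0.2075]
tool_rot: [3.096, -0.186, 3.105]
contact_force: [0.2, -0.2, 0.0]
gripper_width: 0.996
[ 0.6192549  -0.00068071  0.20745131] [ 3.09597864 -0.18663441  3.10484338] [-0.11877172  0.67020605  0.47809923  1.56838398  0.03026289 -0.08063194] [-0.05892492  0.40265838 -0.35001407]
```

View pics/wrist13.png

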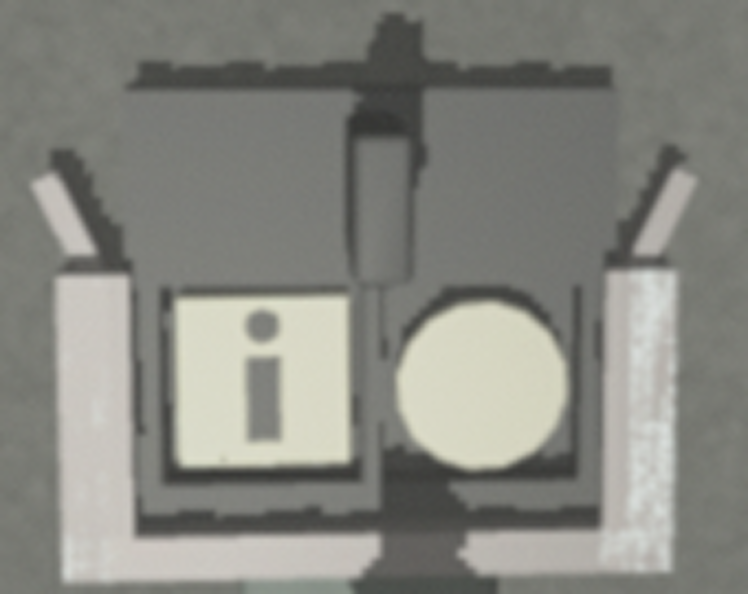

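View pics/w13.png

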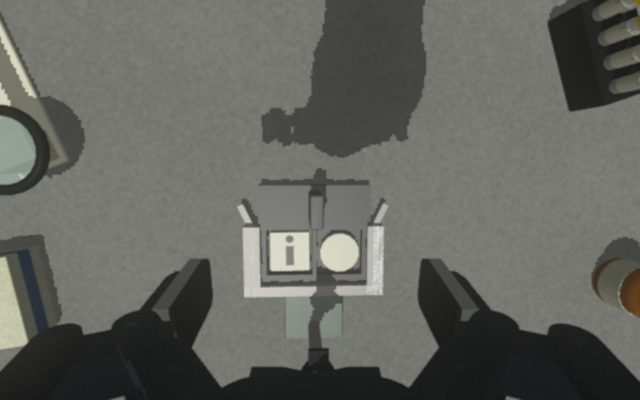

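Run:
```python
from h import *
d=np.load("wrist13.npz"); K,T=d['K'],d['T']
P=lambda u,v,z=.022: onz(K,T,230+u/4.4,165+v/4.4,z)[:2]
L,R,EL,ER=P(55,276),P(676,269),P(63,582),P(672,571)
ang=lambda v:np.degrees(np.arctan2(v[1],v[0]))
angs=[ang(R-L)-90,ang(ER-EL)-90,ang(EL-L),ang(ER-R)];print(np.round(angs,2),np.linalg.norm(R-L),np.linalg.norm(EL-L),np.linalg.norm(ER-R))
a=np.radians(np.mean(angs));x=np.array([np.cos(a),np.sin(a)]);y=np.array([-x[1],x[0]])
o=((L+R)/2+.01*x+(EL+ER)/2-.06*x)/2; print("dock now",o,np.degrees(a))
def D(q): return (round(float((q-o)@x*1000),1),round(float((q-o)@y*1000),1))
print("stop in",D(P(138,535)),D(P(600,528)))
B=[P(130,88,.014),P(612,87,.014)]; print("back",D(B[0]),D(B[1]),"(home -50)")
print("pocket front edge (home +41)",D(P(165,482,.014)),D(P(358,480,.014)),D(P(575,476,.014)))
print("pocket back edge (home -5)",D(P(165,290,.014)))
f=np.mean([P(357,137,.065),P(412,137,.065),P(412,283,.065),P(357,283,.065)],0);print("fin",D(f))
c=np.mean([P(177,295,.012),P(350,293,.012),P(352,465,.012),P(177,467,.012)],0);print("cass",D(c),c)
np.savez("cass.npz",c=c,o=o,x=x,y=y)
```

```text
[-2.39 -2.49 -2.34 -2.08] 0.13801427978349934 0.06991610850280365 0.07018108287722886
dock now [0.64949847 0.00562765] -2.3244551083991127
stop in (49.2, -52.1) (49.7, 52.5)
back (-50.9, -52.7) (-50.3, 55.6) (home -50)
pocket front edge (home +41) (39.7, -46.6) (40.1, -2.3) (40.1, 48.1)
pocket back edge (home -5) (-5.0, -45.8)
fin (-30.5, 1.4)
cass (16.8, -23.7) [ 0.66534644 -0.01871429]
```

Run:
```python
from h import *
d=np.load("cass.npz");o=np.array([.6497,.00565]);x,y=d['x'],d['y']
ims=[]
for n in ["side","scene"]:
    ps=[]
    for i in range(3):
        p,K,T=cam(n); ps.append(p.astype(float))
    p=np.mean(ps,0).astype(np.uint8); np.savez(f"{n}14.npz",p=p,K=K,T=T)
    t=o+.07*x; q=proj(K,T,[t[0],t[1],.105]); u0,v0=int(q[0])-18,int(q[1])-20
    c=cv2.resize(p[v0:v0+40,u0:u0+40],None,fx=10,fy=10,interpolation=cv2.INTER_CUBIC)
    print(n,u0,v0)
    for z in(.1,.105,.11):
      for b in(-.008,.008):
        tt=t+b*y; print(z,b,((proj(K,T,[tt[0],tt[1],z])-[u0,v0])*10).round(1))
    tt=o+.095*x; print("posttop",((proj(K,T,[tt[0],tt[1],.155])-[u0,v0])*10).round(1))
    ims.append(c)
cv2.imwrite("pics/ptr14.png",np.hstack(ims))
```

```text
side 370 150
0.1 -0.008 [202.2 234. ]
0.1 0.008 [167.1 211.7]
0.105 -0.008 [204.  217.4]
0.105 0.008 [168.8 195.3]
0.11 -0.008 [205.8 200.8]
0.11 0.008 [170.5 178.8]
posttop [279.   20.4]
scene 322 260
0.1 -0.008 [141.6 220.6]
0.1 0.008 [215.8 213.1]
0.105 -0.008 [142.8 210.4]
0.105 0.008 [217.4 202.8]
0.11 -0.008 [144. 200.]
0.11 0.008 [219.  192.4]
posttop [214.7 212.1]
```

View pics/ptr14.png

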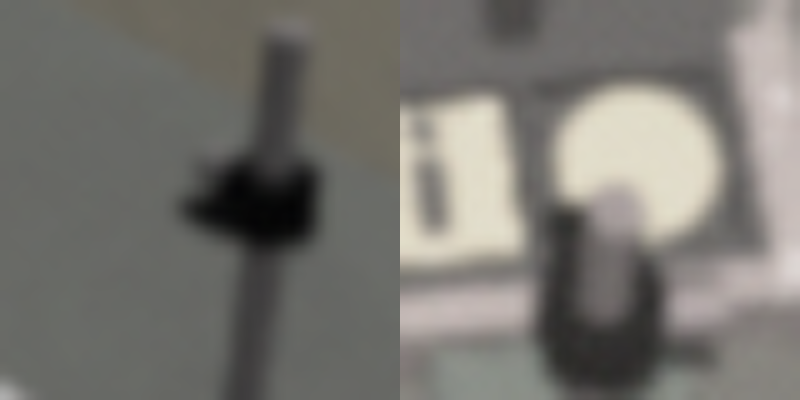

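Pointer mid-height is about 105 mm; the side, scene and wrist rays agree. The tray is home to within about 0.5 mm. Now to the loupe.

```bash
python3 -m handwheel '1.8 -4.7 0.1 0 0; 1.8 -4.7 0.1 0 0; 1.8 -4.7 0.1 0 0; 1.8 -4.7 0.1 0 0; 1.8 -4.7 0.1 0 0; 1.8 -4.7 0.1 0 0; 0 0 0 -7 0; 0 0 0 -7 0; 0 0 0 -7 0; 0 0 0 0 0'
python3 - <<'E'
from h import *
n="wrist"
p,K,T=cam(n); cv2.imwrite(f"pics/{n}15.png",p); np.savez(f"{n}15.npz",p=p,K=K,T=T)
s=manip.read_state();print(s['tcp_pos'],s['tool_rot'],s['joints'],s['contact_force'])
E
```

```text
t: 25.15
tcp_pos: [0.4947, -0.2863, 0.2061]
tool_rot: [3.028, -0.159, -2.796]
contact_force: [0.2, -0.1, -0.1]
gripper_width: 1.0
[ 0.49468893 -0.28630523  0.20605757] [ 3.02774579 -0.15873492 -2.79660429] [-0.60223737  0.5581838   0.27993548  1.47787819 -0.06119189 -0.93247286] [-0.28377884  0.32364971  0.51333535]
```

View pics/wrist15.png

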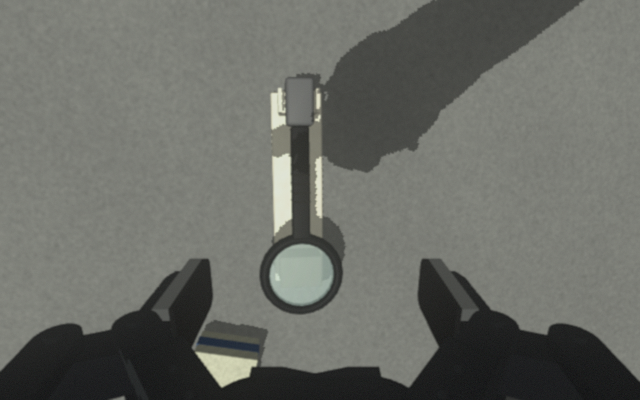

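The tool has leaned about 11° from the tray drag, which would spoil a level grasp. I'll compute the lean and try to remove it in free air.

```bash
cat >> h.py <<'E'
from scipy.spatial.transform import Rotation as Ro
def lean(rot):
    return Ro.from_euler('xyz',rot).as_matrix()[:,2]
def st():
    s=manip.read_state(); z=lean(s['tool_rot']); q1=s['joints'][0]
    print("t",round(s['t'],2),"tcp",s['tcp_pos'].round(4),"rot",s['tool_rot'].round(4),"q",s['joints'].round(3))
    r=np.array([np.cos(q1),np.sin(q1)]); t=np.array([-r[1],r[0]])
    print("lean xy",z[:2].round(4),"radial",(z[:2]@r).round(4),"tang",(z[:2]@t).round(4)," F",s['contact_force'].round(1))
    return s
E
python3 - <<'E'
from h import *
for r in [(3.1399,.0006,2.8036),(-3.14137,-.01006,2.8215),(3.0899,-.1551,3.104),(3.0887,-.1649,3.1045),(3.09598,-.18663,3.10484)]: print(lean(r)[:2].round(4))
st()
E
```

```text
[0.0011 0.0014]
[-0.0096  0.003 ]
[-0.1522  0.0574]
[-0.1619  0.0589]
[-0.1836  0.0524]
t 25.2 tcp [ 0.4947 -0.2863  0.2061] rot [ 3.0277 -0.1587 -2.7966] q [-0.602  0.558  0.28   1.478 -0.061 -0.932]
lean xy [-0.1862  0.0538] radial -0.1839 tang -0.0612  F [-0.3  0.3  0.5]
```

```bash
python3 -m handwheel '-5.5 0.3 -1 0 0; -5.5 0.3 -1 0 0; -5.5 0.3 -1 0 0; -5.5 0.3 -1 0 0; -5 0 -0.9 0 0; -5 0 -0.8 0 0; 0 0 0 0 0; 0 0 0 0 0; 0 0 0 0 0; 0 0 0 0 0'
python3 - <<'E'
from h import *
st()
E
```

```text
t: 26.45
tcp_pos: [0.6245, -0.1308, 0.2498]
tool_rot: [2.931, -0.264, -2.797]
contact_force: [-0.1, 0.7, -0.4]
gripper_width: 1.002
t 26.45 tcp [ 0.6245 -0.1308  0.2498] rot [ 2.931  -0.2637 -2.7967] q [-0.311  1.013  1.22   2.114  0.01  -0.629]
lean xy [-0.3106  0.1105] radial -0.3295 tang 0.0102  F [-0.1  0.7 -0.4]
```

```bash
python3 -m handwheel '1.2 0.9 -2.8 0 0; 1.2 0.9 -2.8 0 0; 1.2 0.9 -2.8 0 0; 0 0 0 0 0; 0 0 0 0 0; 0 0 0 0 0; 0 0 0 0 0; 0 0 0 0 0; 0 0 0 0 0; 0 0 0 0 0'
python3 - <<'E'
from h import *
st()
E
```

```text
t: 27.7
tcp_pos: [0.6232, -0.1297, 0.3044]
tool_rot: [2.985, -0.196, -2.811]
contact_force: [0.1, 0.4, -0.8]
gripper_width: 1.001
t 27.7 tcp [ 0.6232 -0.1297  0.3044] rot [ 2.9855 -0.1962 -2.8113] q [-0.31   0.927  1.221  2.114  0.01  -0.626]
lean xy [-0.2326  0.0846] radial -0.2473 tang 0.0097  F [ 0.1  0.4 -0.8]
```

The joint-4 limit turns upward motion into a lean correction, from -0.33 to -0.25 rad. I'll continue this way.

```bash
python3 -m handwheel '1 0.7 -2.8 0 0; 1 0.7 -2.8 0 0; 1 0.6 -2.8 0 0; 0.9 0.6 -2.8 0 0; 0.8 0.5 -2.8 0 0; 0.7 0.4 -2.8 0 0; 0 0 0 0 0; 0 0 0 0 0; 0 0 0 0 0; 0 0 0 0 0'
python3 - <<'E'
from h import *
st()
E
```

```text
t: 28.95
tcp_pos: [0.6081, -0.1276, 0.4053]
tool_rot: [3.083, -0.067, -2.825]
contact_force: [-0.1, 0.3, 0.3]
gripper_width: 0.999
t 28.95 tcp [ 0.6081 -0.1276  0.4053] rot [ 3.0831 -0.067  -2.8253] q [-0.313  0.766  1.221  2.114  0.008 -0.628]
lean xy [-0.0817  0.0347] radial -0.0884 tang 0.0079  F [-0.1  0.3  0.3]
```

```bash
python3 -m handwheel '0.4 0.2 -3 0 0; 0.3 0.2 -3 0 0; 0.3 0.1 -3 0 0; 0 0 0 0 0; 0 0 0 0 0; 0 0 0 0 0; 0 0 0 0 0; 0 0 0 0 0; 0 0 0 0 0; 0 0 0 0 0'
python3 - <<'E'
from h import *
st()
E
```

```text
t: 30.2
tcp_pos: [0.5951, -0.1269, 0.4519]
tool_rot: [3.128, -0.005, -2.828]
contact_force: [0.6, 0.5, 0.3]
gripper_width: 1.002
t 30.2 tcp [ 0.5951 -0.1269  0.4519] rot [ 3.1276 -0.0051 -2.8276] q [-0.318  0.69   1.221  2.114  0.008 -0.632]
lean xy [-0.0092  0.0117] radial -0.0124 tang 0.0082  F [0.6 0.5 0.3]
```

```bash
python3 -m handwheel '3.3 -2.3 0 0 0; 3.3 -2.3 0.5 0 0; 2.5 -1.8 2 0 0; 2.5 -1.8 2.5 0 0; 2.5 -1.8 3 0 0; 2.4 -1.7 3.5 0 0; 0 0 4 0 0; 0 0 4 0 0; 0 0 3 0 0; 0 0 2.5 0 0'
python3 - <<'E'
from h import *
st()
n="wrist"
p,K,T=cam(n); cv2.imwrite(f"pics/{n}16.png",p); np.savez(f"{n}16.npz",p=p,K=K,T=T)
E
```

```text
t: 31.45
tcp_pos: [0.479, -0.2985, 0.2012]
tool_rot: [-3.133, 0.012, -2.828]
contact_force: [1.0, -0.1, 0.1]
gripper_width: 1.002
t 31.45 tcp [ 0.479  -0.2985  0.2012] rot [-3.1334  0.012  -2.8278] q [-0.673  0.352 -0.034  1.171  0.006 -0.986]
lean xy [ 0.0139 -0.004 ] radial 0.0134 tang 0.0055  F [ 1.  -0.1  0.1]
```

View pics/wrist16.png

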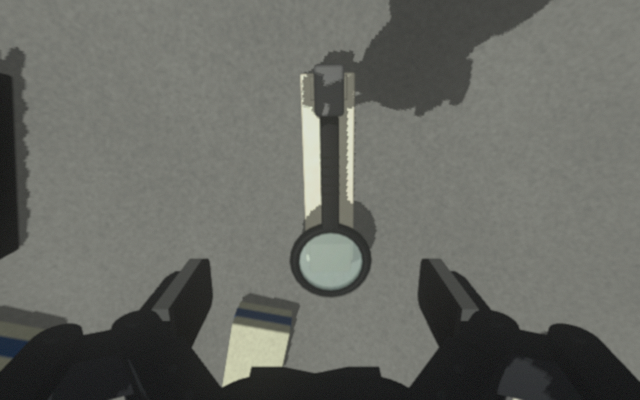

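Run:
```python
from h import *
for n in ["wrist15","wrist16"]:
    d=np.load(n+".npz");K,T,p=d['K'],d['T'],d['p']
    hsv=cv2.cvtColor(p,cv2.COLOR_BGR2HSV)
    # lens glass: greenish bright
    b=p.astype(int); m=((b[...,1]-b[...,2]>8)&(b[...,1]>110)).astype(np.uint8)
    m=cv2.morphologyEx(m,cv2.MORPH_OPEN,np.ones((3,3))); m[:, :200]=0; m[:,420:]=0
    c=max(cv2.findContours(m,0,2)[0],key=cv2.contourArea); e=cv2.fitEllipse(cv2.convexHull(c)); print(n,e)
    L=onz(K,T,*e[0],.043)
    # handle dark mask rows
    dk=(p.max(2)<55)
    pts=[]
    r0=int(e[0][1]-e[1][1]/2-25)
    for r in range(r0-75,r0,4):
        cs=np.where(dk[r,int(e[0][0])-16:int(e[0][0])+17])[0]
        if len(cs)>6: pts.append(onz(K,T,int(e[0][0])-16+cs.mean(),r,.051)[:2])
    pts=np.array(pts); v=cv2.fitLine(pts.astype(np.float32)*1000,cv2.DIST_HUBER,0,.01,.01).ravel()
    a=v[:2]*np.sign(v[0]); print("handle yaw",np.degrees(np.arctan2(a[1],a[0])),len(pts),"line mid",v[2:]/1000)
    mid=v[2:]/1000; perp=np.array([-a[1],a[0]]); print("lens",L,"lens off line mm",(L[:2]-mid)@perp*1000)
    print("grip from lens",L[:2]-.085*a)
    cv2.imwrite("pics/"+n+"c.png",cv2.resize(p[50:310,250:410],None,fx=2.3,fy=2.3,interpolation=cv2.INTER_CUBIC))
```

```text
wrist15 ((300.9389953613281, 274.2458801269531), (60.788639068603516, 63.98931884765625), 67.48666381835938)
handle yaw 23.69117 8 line mid [ 0.45084998 -0.29562628]
lens [ 0.55421464 -0.26002868  0.043     ] lens off line mm -8.935009759973301
grip from lens [ 0.47637805 -0.29418225]
wrist16 ((330.1804504394531, 260.81793212890625), (55.64933395385742, 62.00410842895508), 88.05155944824219)Traceback (most recent call last):
  File "<stdin>", line 17, in <module>
cv2.error: OpenCV(4.12.0) /io/opencv/modules/imgproc/src/linefit.cpp:618: error: (-215:Assertion failed) npoints2 >= 0 || npoints3 >= 0 in function 'fitLine'
```

Run:
```python
from h import *
p=np.load("wrist16.npz")['p']
cv2.imwrite("pics/w16c.png",cv2.resize(p[55:205,270:400],None,fx=4,fy=4,interpolation=cv2.INTER_CUBIC))
```

```text
(no output)
```

View pics/w16c.png

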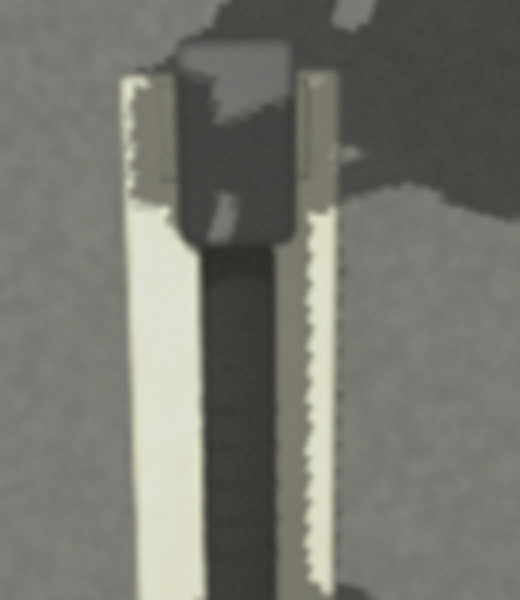

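Run:
```python
from h import *
d=np.load("wrist16.npz");K,T=d['K'],d['T']
A=onz(K,T,270+237.5/4,55+250/4,.051)[:2];B=onz(K,T,270+241.5/4,55+600/4,.051)[:2]
L=onz(K,T,330.4,260.8,.043)[:2]
ang=lambda v:np.degrees(np.arctan2(v[1],v[0]))
print(A,B,L,"handle",ang(B-A),"A->L",ang(L-A),"batt front -> lens dist (135)",np.linalg.norm(L-A))
E_=onz(K,T,270+236/4,55+42/4,.055)[:2]; print("end->L",ang(L-E_),np.linalg.norm(L-E_),"(175)")
a=(L-E_)/np.linalg.norm(L-E_)
g=L-.085*a; print("grip",g, "from end",E_+.09*a)
s=manip.read_state(); R=Ro.from_euler('xyz',s['tool_rot']).as_matrix()
g=(L-.085*a+E_+.09*a)/2
for z in(.10,.024):
    print("delta tool cm",(R.T@(np.array([g[0],g[1],z])-s['tcp_pos'])*100).round(2))
print("yaw err deg",np.degrees(s['tool_rot'][2])+180-ang(a), g)
```

```text
[ 0.42723703 -0.30393421] [ 0.49787262 -0.27906352] [ 0.55315011 -0.25996182] handle 19.397096056740384 A->L 19.250639924620078 batt front -> lens dist (135) 0.1333704379063174
end->L 19.26783863755597 0.17268605527219677 (175)
grip [ 0.47291127 -0.28801051] from end [ 0.4750956  -0.28724694]
delta tool cm [0.12 1.07 9.77]
delta tool cm [ 0.19  1.1  17.37]
yaw err deg -1.2941779663700572 [ 0.47400344 -0.28762872]
```

```bash
python3 -m handwheel '0.1 1.1 0 -1.3 0; 0 0 2.5 0 0; 0 0 2.5 0 0; 0 0 2.5 0 0; 0 0 2 0 0; 0 0 0 0 0; 0 0 0 0 0; 0 0 0 0 0; 0 0 0 0 0; 0 0 0 0 0'
python3 - <<'E'
from h import *
s=st(); R=Ro.from_euler('xyz',s['tool_rot']).as_matrix()
print((R.T@(np.array([.474,-.2876,.024])-s['tcp_pos'])*100).round(2), np.degrees(s['tool_rot'])[2]+180)
p,K,T=cam("wrist"); cv2.imwrite(f"pics/wrist17.png",p)
E
```

```text
t: 32.75
tcp_pos: [0.4822, -0.2901, 0.1152]
tool_rot: [-3.119, 0.022, -2.797]
contact_force: [0.4, 0.0, -0.6]
gripper_width: 0.997
t 32.75 tcp [ 0.4822 -0.2901  0.1152] rot [-3.1191  0.022  -2.7972] q [-0.658  0.386 -0.215  0.939  0.006 -1.002]
lean xy [ 0.0283 -0.0138] radial 0.0308 tang 0.0064  F [ 0.4  0.  -0.6]
[0.89 0.72 9.09] 19.73217085687017
```

View pics/wrist17.png

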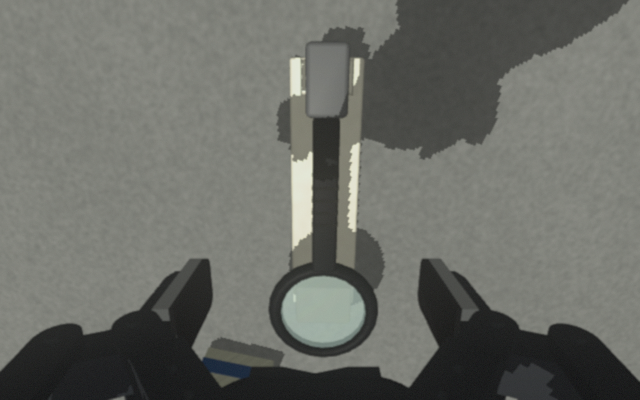

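```bash
python3 -m handwheel '0.9 0.7 0 0.4 0; 0 0 1 0 0; 0 0 1 0 0; 0 0 1 0 0; 0 0 1 0 0; 0 0 1 0 0; 0 0 0 0 0; 0 0 0 0 0; 0 0 0 0 0; 0 0 0 0 0'
python3 - <<'E'
from h import *
s=st(); R=Ro.from_euler('xyz',s['tool_rot']).as_matrix()
print((R.T@(np.array([.474,-.2876,.024])-s['tcp_pos'])*100).round(2), np.degrees(s['tool_rot'])[2]+180)
E
```

```text
t: 34.05
tcp_pos: [0.4716, -0.2867, 0.0606]
tool_rot: [-3.121, 0.021, -2.805]
contact_force: [0.2, 0.5, -0.3]
gripper_width: 1.001
t 34.05 tcp [ 0.4716 -0.2867  0.0606] rot [-3.1205  0.0213 -2.8048] q [-0.665  0.419 -0.322  0.801  0.007 -1.001]
lean xy [ 0.0271 -0.0129] radial 0.0292 tang 0.0066  F [ 0.2  0.5 -0.3]
[-0.12 -0.09  3.66] 19.299656148865807
```

```bash
python3 -m handwheel '-0.1 -0.1 0.9 0 0; 0 0 0.9 0 0; 0 0 0.9 0 0; 0 0 0.8 0 0.3; 0 0 0 0 1; 0 0 0 0 1; 0 0 0 0 1; 0 0 0 0 1; 0 0 0 0 1; 0 0 0 0 1'
python3 - <<'E'
from h import *
s=st(); print(s['gripper_width'])
p,K,T=cam("wrist"); cv2.imwrite(f"pics/wrist18.png",p)
p,K,T=cam("side"); cv2.imwrite(f"pics/side18.png",cv2.resize(p[190:340,320:480],None,fx=4,fy=4,interpolation=cv2.INTER_CUBIC))
E
```

```text
t: 35.3
tcp_pos: [0.4739, -0.2878, 0.0233]
tool_rot: [-3.121, 0.021, -2.805]
contact_force: [-0.3, 0.2, -0.4]
gripper_width: 0.176
t 35.3 tcp [ 0.4739 -0.2878  0.0233] rot [-3.1205  0.0213 -2.8048] q [-0.664  0.466 -0.359  0.716  0.007 -1.   ]
lean xy [ 0.027  -0.0129] radial 0.0292 tang 0.0065  F [-0.3  0.2 -0.4]
0.17583361221138935
```

View pics/side18.png

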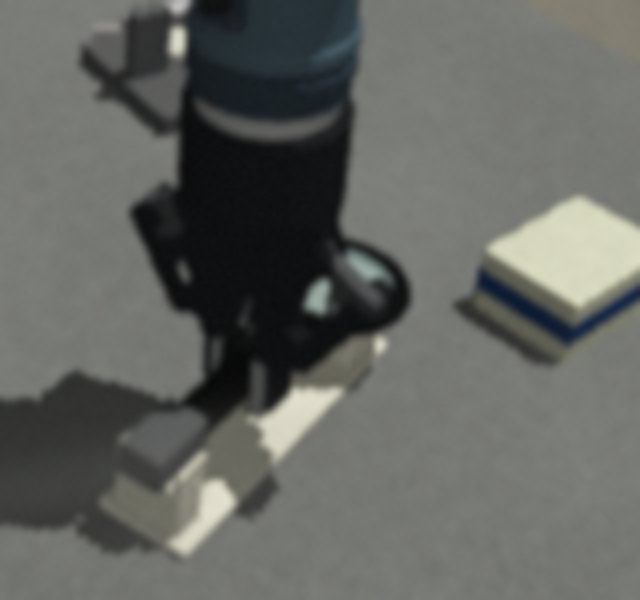

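View pics/wrist18.png

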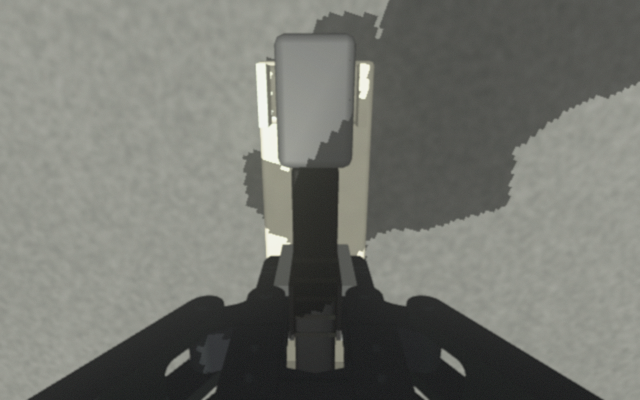

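```bash
python3 -m handwheel '0 0 -0.5 0 1; 0 0 -0.8 0 1; 0 0 -1 0 1; 0 0 -1 0 1; 0 0 -1.2 0 1; 0 0 -1.2 0 1; 0 0 -1.2 0 1; 0 0 -1.2 0 1; 0 0 -1 0 1; 0 0 0 0 1'
python3 - <<'E'
from h import *
s=st(); R=Ro.from_euler('xyz',s['tool_rot']).as_matrix()
print((R.T@(np.array([.5851,-.047,.0953])-s['tcp_pos'])*100).round(2))
p,K,T=cam("side"); cv2.imwrite(f"pics/side19.png",cv2.resize(p[150:340,290:490],None,fx=3,fy=3,interpolation=cv2.INTER_CUBIC))
p,K,T=cam("wrist"); cv2.imwrite(f"pics/wrist19.png",p)
E
```

```text
t: 36.65
tcp_pos: [0.472, -0.2871, 0.1223]
tool_rot: [-3.118, 0.023, -2.805]
contact_force: [0.7, 0.3, -1.3]
gripper_width: 0.179
t 36.65 tcp [ 0.472  -0.2871  0.1223] rot [-3.1181  0.0228 -2.8048] q [-0.665  0.361 -0.234  0.944  0.007 -1.001]
lean xy [ 0.0292 -0.0146] radial 0.032 tang 0.0066  F [ 0.7  0.3 -1.3]
[-18.54  18.99   2.68]
```

View pics/side19.png

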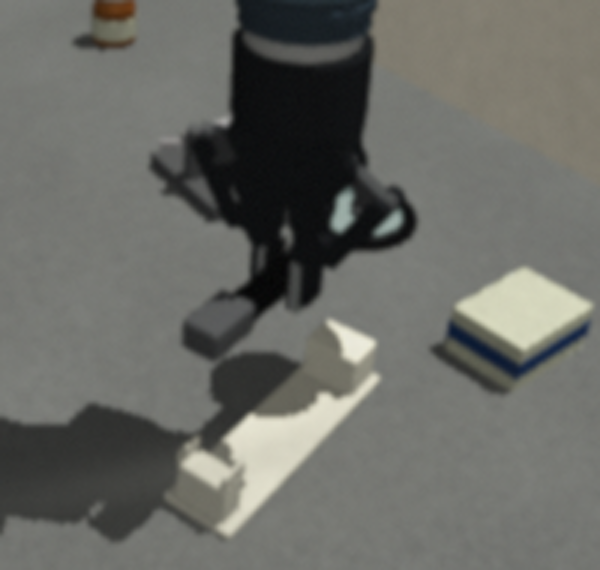

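View pics/wrist19.png

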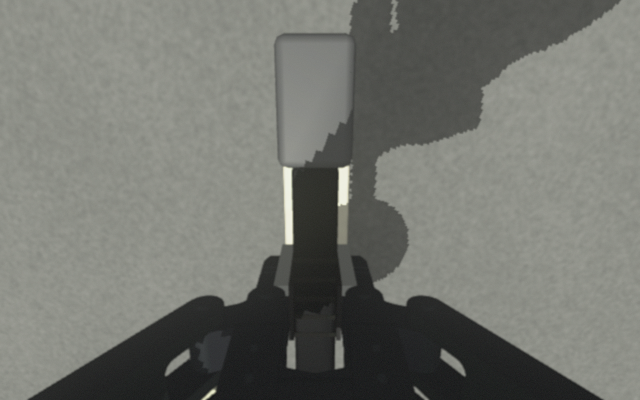

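```bash
python3 -m handwheel '-1 1 0 0 1; -2 2 0 0 1; -2.2 2.2 0 0 1; -2.2 2.2 0 0 1; -2.2 2.2 0 0 1; -2.2 2.2 0 0 1; -1.6 1.8 0 0 1; -1 1.1 0 0 1; -0.5 0.5 0 0 1; 0 0 0 0 1'
python3 - <<'E'
from h import *
s=st(); R=Ro.from_euler('xyz',s['tool_rot']).as_matrix()
print((R.T@(np.array([.5851,-.047,.0953])-s['tcp_pos'])*100).round(2))
E
```

```text
t: 38.0
tcp_pos: [0.5622, -0.0799, 0.1157]
tool_rot: [-3.129, 0.016, -2.803]
contact_force: [-0.5, 0.1, -1.0]
gripper_width: 0.178
t 38.0 tcp [ 0.5622 -0.0799  0.1157] rot [-3.1289  0.0156 -2.8027] q [-0.252  0.405 -0.185  0.961 -0.002 -0.591]
lean xy [ 0.019  -0.0068] radial 0.0201 tang -0.0019  F [-0.5  0.1 -1. ]
[-3.22  2.37  2.06]
```

```bash
python3 -m handwheel '-0.8 0.6 0 0 1; -0.8 0.6 0 0 1; -0.8 0.6 0 0 1; -0.6 0.5 0 0 1; -0.2 0.1 0 0 1; 0 0 0.5 0 1; 0 0 0.5 0 1; 0 0 0.4 0 1; 0 0 0 0 1; 0 0 0 0 1'
python3 - <<'E'
from h import *
s=st(); R=Ro.from_euler('xyz',s['tool_rot']).as_matrix()
print((R.T@(np.array([.5851,-.047,.0853])-s['tcp_pos'])*100).round(2))
for n in ["side","scene"]:
    p,K,T=cam(n); np.savez(n+"20.npz",p=p,K=K,T=T)
    o=(320,130) if n=="side" else (270,210)
    cv2.imwrite(f"pics/{n}20.png",cv2.resize(p[o[1]:o[1]+120,o[0]:o[0]+140],None,fx=5,fy=5,interpolation=cv2.INTER_CUBIC))
E
```

```text
t: 39.25
tcp_pos: [0.5854, -0.0466, 0.1004]
tool_rot: [-3.129, 0.014, -2.806]
contact_force: [-0.1, 0.5, -0.6]
gripper_width: 0.172
t 39.25 tcp [ 0.5854 -0.0466  0.1004] rot [-3.1288  0.0143 -2.8062] q [-0.185  0.454 -0.15   0.948 -0.004 -0.521]
lean xy [ 0.0177 -0.0074] radial 0.0188 tang -0.004  F [-0.1  0.5 -0.6]
[ 0.06 -0.01  1.51]
```

View pics/side20.png

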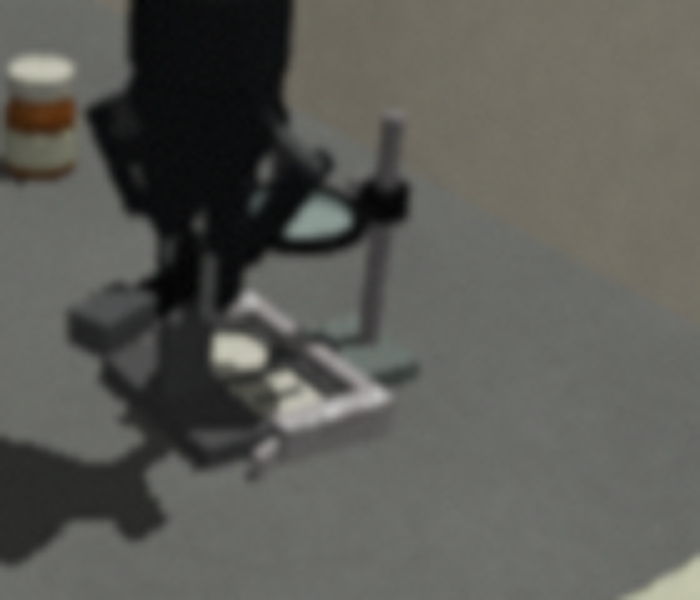

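View pics/scene20.png

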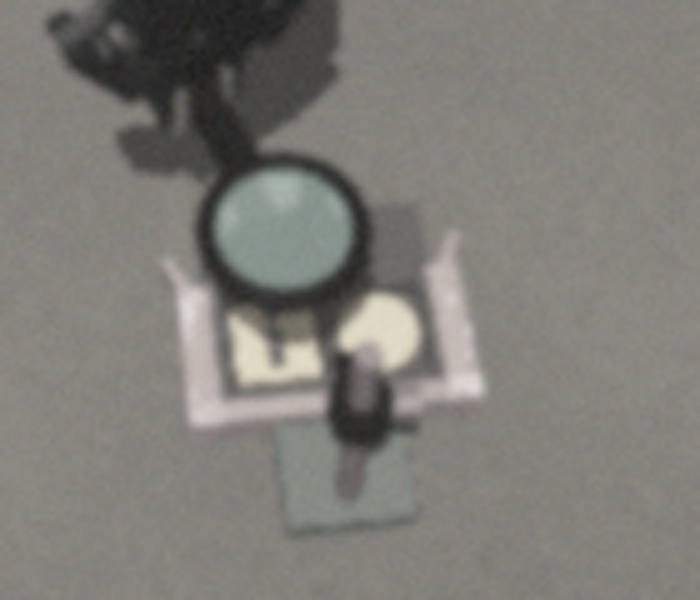

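```bash
python3 -m handwheel '0 0 0.4 0 1; 0 0 0.4 0 1; 0 0 0.4 0 1; 0 0 0.3 0 1; 0 0 0 0 1; 0 0 0 0 1; 0 0 0 0 1; 0 0 0 0 1; 0 0 0 0 1; 0 0 0 0 1'
python3 - <<'E'
from h import *
s=st(); R=Ro.from_euler('xyz',s['tool_rot']).as_matrix()
# predicted lens from grasp-time offset
R0=Ro.from_euler('xyz',[-3.1205,.0213,-2.8048]).as_matrix()
v=R0.T@(np.array([.5542,-.2595,.043])-np.array([.4739,-.2878,.0233])); print("v",v)
print("lens pred",s['tcp_pos']+R@v, "loupe z axis",(R@R0.T@[0,0,1]).round(4))
dd=np.load("cass.npz");o=np.array([.6497,.00565]);x,y=dd['x'],dd['y']
for n in ["side","scene"]:
    p,K,T=cam(n); np.savez(n+"21.npz",p=p,K=K,T=T)
    oo=(320,130) if n=="side" else (270,210)
    cv2.imwrite(f"pics/{n}21.png",cv2.resize(p[oo[1]:oo[1]+120,oo[0]:oo[0]+140],None,fx=5,fy=5,interpolation=cv2.INTER_CUBIC))
    b=p.astype(int); m=((b[...,1]-b[...,2]>8)&(b[...,1]>115)).astype(np.uint8)
    mm=np.zeros_like(m); mm[oo[1]:oo[1]+70,oo[0]:oo[0]+90]=m[oo[1]:oo[1]+70,oo[0]:oo[0]+90]
    c=max(cv2.findContours(mm,0,2)[0],key=cv2.contourArea); e=cv2.fitEllipse(cv2.convexHull(c)); print(n,e)
    print("lens xy at z.105",onz(K,T,*e[0],.105),"pred px",proj(K,T,s['tcp_pos']+R@v))
E
```

```text
t: 40.6
tcp_pos: [0.5861, -0.0467, 0.0849]
tool_rot: [-3.128, 0.015, -2.806]
contact_force: [0.7, 0.8, -1.3]
gripper_width: 0.178
t 40.6 tcp [ 0.5861 -0.0467  0.0849] rot [-3.1282  0.0153 -2.8061] q [-0.185  0.468 -0.171  0.912 -0.004 -0.521]
lean xy [ 0.0188 -0.0076] radial 0.0199 tang -0.004  F [ 0.7  0.8 -1.3]
v [-0.08554103 -0.00020317 -0.01788186]
lens pred [ 0.6666382  -0.01861668  0.10406907] loupe z axis [ 0.0083 -0.0053  1.    ]
side ((382.5888671875, 178.59527587890625), (7.026466369628906, 11.075255393981934), 89.27854919433594)
lens xy at z.105 [ 0.67455315 -0.02807544  0.105     ] pred px [377.9436201  178.17816397]
scene ((326.0163269042969, 259.1361083984375), (22.610275268554688, 26.156129837036133), 96.208251953125)
lens xy at z.105 [ 0.66468203 -0.01781788  0.105     ] pred px [325.79757199 260.16934968]
```

View pics/side21.png

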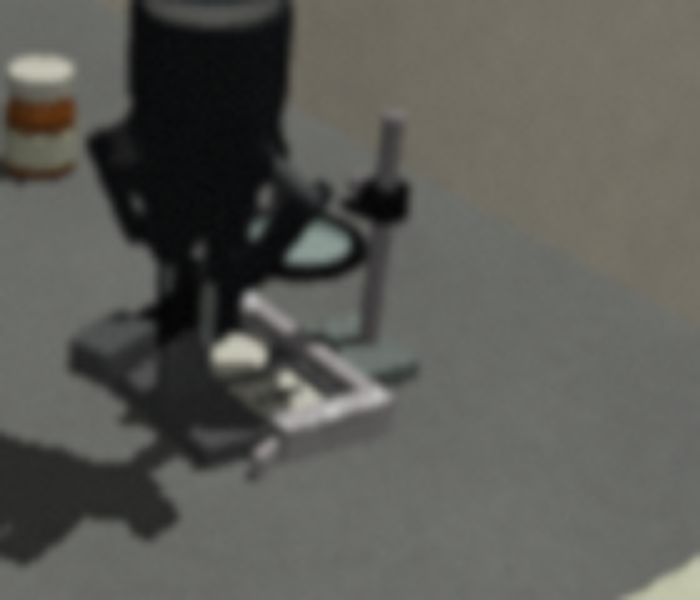

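View pics/scene21.png

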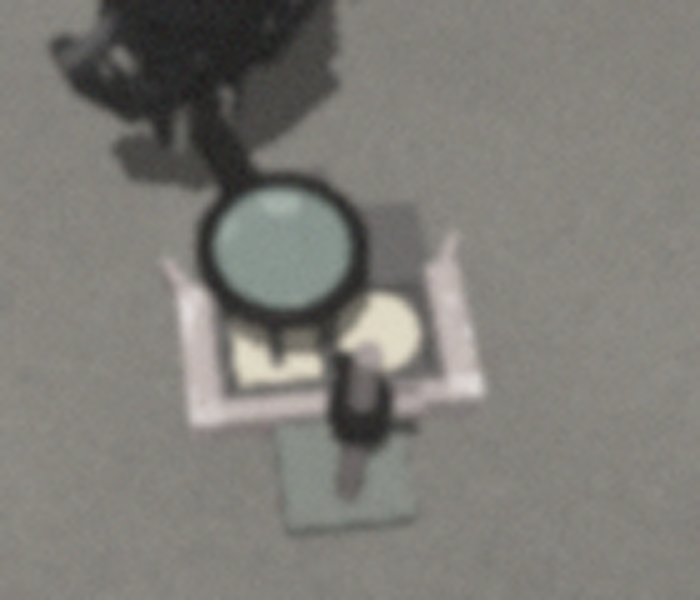

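```bash
python3 -m handwheel '0.06 0 -0.1 0 1; 0 0 0 0 1; 0 0 0 0 1; 0 0 0 0 1; 0 0 0 0 1; 0 0 0 0 1; 0 0 0 0 1; 0 0 0 0 1; 0 0 0 0 1; 0 0 0 0 1'
python3 - <<'E'
from h import *
s=st(); R=Ro.from_euler('xyz',s['tool_rot']).as_matrix()
v=np.array([-.08554,-.0002,-.01788]); print("lens pred",s['tcp_pos']+R@v, s['joint_vel'].round(4))
p,K,T=cam("scene"); cv2.imwrite("pics/scene22.png",p)
p,K,T=cam("wrist"); cv2.imwrite("pics/wrist22.png",p); st()
E
```

```text
t: 41.95
tcp_pos: [0.5855, -0.0469, 0.0859]
tool_rot: [-3.128, 0.015, -2.806]
contact_force: [-0.6, -0.2, -1.0]
gripper_width: 0.175
t 41.95 tcp [ 0.5855 -0.0469  0.0859] rot [-3.1283  0.0151 -2.8062] q [-0.186  0.466 -0.172  0.913 -0.004 -0.521]
lean xy [ 0.0187 -0.0075] radial 0.0197 tang -0.004  F [-0.6 -0.2 -1. ]
lens pred [ 0.66594532 -0.01884014  0.10506141] [ 0.0011  0.     -0.0001 -0.0003 -0.0011 -0.0007]
t 42.05 tcp [ 0.5855 -0.0469  0.0859] rot [-3.1283  0.0152 -2.8061] q [-0.186  0.466 -0.172  0.913 -0.004 -0.521]
lean xy [ 0.0187 -0.0076] radial 0.0198 tang -0.004  F [ 0.6  0.3 -1.2]
```

View pics/scene22.png

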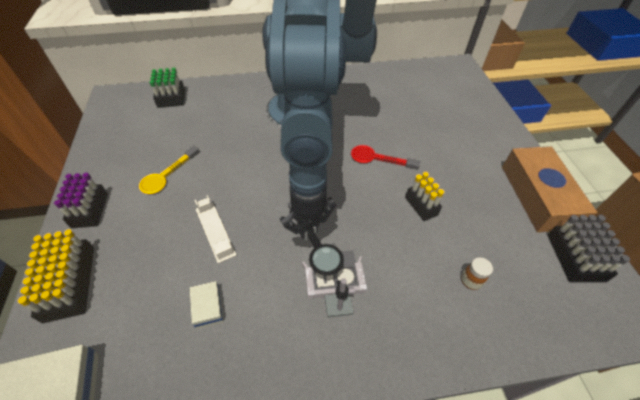

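View pics/wrist22.png

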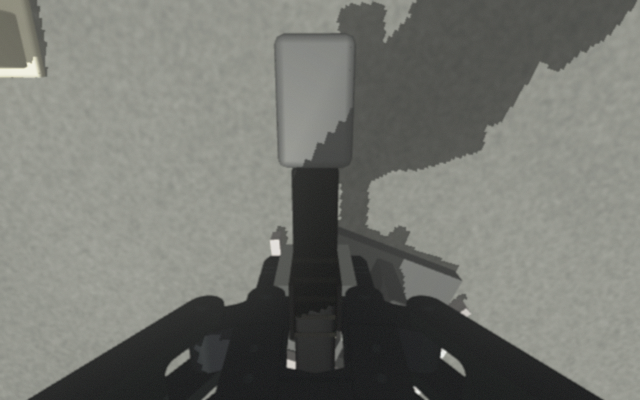

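The scene shows the loupe over the docked cassette at (327,260). The rack (427,195), carton (205,303) and jar (478,272) are where they were at the start, and the arm is still. Handing in.

Run:
```python
from h import *
print(manip.close_job())
```

```text
the job is handed in; nothing more can be done
None
```

The tray is in the dock and released, and the black loupe is held over the cassette at the gauge height. I handed the job in at about 42 s of the 64 s allowed.

**Last checks**
- **Tray:** measured within about 0.5 mm of the end stop. A first release left it about 0.4 mm short, so I regripped and pushed it down and forward.
- **Lens position:** worked out from the arm's pose at (0.666, -0.019, 0.105) m. The cassette's middle was measured at (0.665, -0.019). The scene view of the ring agreed to about 1 mm.
- **Height:** I put the pointer tip at 0.105 m from three views, which agreed to about 1 mm.
- **Level:** off by about 0.6° since the grasp, plus up to about 1° if the jaws rolled the handle when they closed. I did not measure this separately.
- **Stillness:** the arm was not moving. The wrist reading was about 1 N, which fits the loupe's weight.
- **Other things:** the rack, carton and jar were where they started, and the cassette and dish were still in their pockets when last seen clearly. Nothing touched the gauge.

**What went wrong or disagreed**
- The first grip on the tray fin closed about 13 mm too far forward and nudged the tray sideways by about 3 mm.
- During the slide the tray tilted by about 4°, so part of it briefly left the bench. I let go so it settled flat, and regripped.
- The sliding left the tool leaning about 11°, which I removed in free air before taking the loupe.
- The side camera's lens fit was about 9–10 mm off in x and y because the gripper partly hid the lens. I ignored it for x and y.

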